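# Build up the bamboo steamer

### The arm

A 6-joint arm with a two-finger parallel gripper is mounted at the origin on the work surface. World frame = base frame: x ahead of the robot, y to its left, z up, the work surface at z = 0. Lengths are in mm, angles in rad, forces in N, time in s.
With the tool pointing down it reaches from about 300 to 775 mm from the base axis. Payload 14.6 kg.
Tool frame: the origin (TCP) lies on the centre line of the jaws, within the pads' length; the fingertips stand manip.tcp_to_tips ahead of it and the grasp point (between the pads) lies 5 mm behind it (manip.tcp_to_tips is the distance from the TCP to the fingertips, in mm); z points along the fingers, y is the direction in which the jaws open and shut (so a half turn about z gives the same grasp; the last joint's range is limited). The gripper opens to 94 mm and grips with 3 to 60 N. Pads are 16 mm wide; open, the fingers measure 119 mm over their backs; the gripper's body (75 mm by 177 mm) begins 78 mm behind the grasp point.
Start: joints at [1.036, 0.3, 1.521, -0, 1.321, -0.067], TCP at [248.004, 490.901, 219.446] pointing down, gripper open.
Joint ranges: [-3.03, 3.03], [-0.79, 2.21], [0.23, 2.52], [-1.04, 4.18], [0, 3.07], [-2.55, 2.55]. Speed limits (rad/s): [2.22, 2.22, 2.57, 3.14, 3.14, 3.14].

### API

Orientations are given as [roll, pitch, yaw] about the fixed x, y, z axes, in that order (R = Rz(yaw) Ry(pitch) Rx(roll)).
In Python, from cell import manip, optics, workorder gives the robot as it stands. The module is installed in compiled form; this text tells all that it offers.
- The arm moves only by the tool jog_arm, never from a script. Its argument "deltas" is text: rows parted by semicolons, each of 5 numbers parted by spaces: the shift along the tool's x, y, z in mm, then the turn about the tool's z in rad, then the finger opening in mm, from 0 to 94. In form: tx ty tz twist grip; .... A call has exactly 10 rows; each row is the pose to reach, as a shift and turn from the pose commanded when the call began, along the tool's axes at that moment; what a row does not reach only later rows make up. A row lasts 1/8 s, in which the tool goes at most 62.5 mm and 10.7 degrees, less where a joint would pass 70% of its speed; a pose out of reach is approached as far as the arm can. A call with a gripper value outside its range is refused whole. The fingers move at their own pace and stop on an object; "squeeze" is the grip in N (left out, the last holds). Time passes only in rows, so rows that repeat a pose let the fingers close, or fill a call up. It gives the time, the measured TCP pose, the force and the opening at its end, in the units of the state.
- manip.read_state(): the state, without advancing time (a new reading comes with each control period).
- optics.camera(name): name is "scene" or "top"; returns (picture, depth): 400x640x3 uint8, red, green, blue; 400x640 float32, mm along the optical axis (not along the pixel's ray), 0 where there is no reading.
- optics.get_calibration(name): a dict with "intrinsics" (3x3 intrinsics, pixels), "dist_coeffs" ([k1, k2, p1, p2, k3] as OpenCV has them; the pictures are not rectified), "R" (3x3) and "t" (3): a world point X has camera coordinates R X + t. Camera axes: x right, y down, z forward; pixel columns grow to the right and rows downward; lengths in mm; the calibration is good to about 2 mm. A picture is of the moment at which its call begins. get_calibration takes no time and is no camera call.
- workorder.sign_off(): hands the job in, once; it reports no verdict.
The state is a dict: "clock": time; "joints": joint angles; "qd": joint speeds; "effort": joint torques, N m; "eef_pos": TCP position; "eef_rot": TCP orientation; "wrist_force": force on the tool from outside, world axes, zero at the start; "moment": the same for the moment, N m; "finger_gap": finger opening in mm.
Only numpy, scipy, OpenCV 4.12 (cv2) and the standard library are available. Lean on these libraries where they do the work, as an engineer would, in place of code of your own. Each camera call takes 0.05 s, during which the arm holds its last target.

### The job

Build up the steamer on the pan, one piece at a time: the sweet potatoes go nearest the steam, the corn on top of them, then the quail eggs, and the lid last, each lowered gently and nested fully down on the one below. Keep the baskets upright so nothing rolls out, let go of everything, and leave the empty basket, the sauce bottle and the basin of limes where they are.

Things in the scene. Friction and masses are not known exactly. Their poses are not given: they have to be found in the camera images.
- potato_tier_centre (a point): Round bamboo basket, open on top, holding purple sweet potatoes (fixed in it, up to 31 mm above its underside); about 280 g. 120 mm across, 60 mm high; upright wall 10 mm thick (100 mm inside), can be pinched over the rim. Tapered foot below: 6 mm deep, 84 to 95 mm across, drops into the 100 mm mouth beneath till the wall sits on the rim. Point: its centre, 30 mm above the underside; z up.
- corn_tier_centre (a point): Round bamboo basket, open on top, holding three yellow rounds of corn on the cob (fixed in it, up to 31 mm above its underside); about 280 g. 120 mm across, 60 mm high; upright wall 10 mm thick (100 mm inside), can be pinched over the rim. Tapered foot below: 6 mm deep, 84 to 95 mm across, drops into the 100 mm mouth beneath till the wall sits on the rim. Point: its centre, 30 mm above the underside; z up.
- egg_tier_centre (a point): Round bamboo basket, open on top, holding six speckled white quail eggs (fixed in it, up to 31 mm above its underside); about 280 g. 120 mm across, 60 mm high; upright wall 10 mm thick (100 mm inside), can be pinched over the rim. Tapered foot below: 6 mm deep, 84 to 95 mm across, drops into the 100 mm mouth beneath till the wall sits on the rim. Point: its centre, 30 mm above the underside; z up.
- lid_loop (a point): The steamer's lid, a low bamboo dome 120 mm across with the same tapered 6 mm foot; about 100 g. On top a dark cane loop: a straight bar 10 mm thick, 42 mm long, along this point's x axis, to be pinched across y. Point: the middle of that bar, 48 mm above the lid's underside, 24 mm above the crown of the dome (5 mm of cane above it). Seated, the point is 42 mm above the top basket's rim; z up.
- pan_seat (a point): Low steel pan with a flat steaming ring (160 mm across, 100 mm mouth), fixed on a slim black induction hob, 40 mm high, reaching 100 mm from this point towards the robot and 105 mm to each side. Point: middle of the mouth, at the ring's upper face, 88 mm above the counter; z up. The baskets stack here: the first one's centre rests 24 mm above this point, each next one 54 mm higher.
- lime_basin: Bystander: red plastic basin of limes, 200 mm across, limes up to 81 mm high, about 750 g. Origin: centre of its underside. Leave it where it is.
- sauce_bottle: Bystander: brown sauce bottle with a red cap, 62 mm in diameter and 170 mm tall. Origin: centre of its underside. Leave it where it is.
- spare_tier_centre (a point): Bystander: an empty bamboo basket, same size as the others, with nothing in it. The point is its centre, half-way up (30 mm). It is not needed: leave it where it is.
There are look-alikes about, which are no part of the job. What is shaped like the part that bears lid_loop but pink, red or turquoise is not meant.

How it is judged (in metres and radians):
On the way, in this order (a step that is already met when the one before it is completed fails the run):
1. the sweet potato basket sits fully down on the pan's ring (horizontal distance between potato_tier_centre and pan_seat below 0.006 m and z of potato_tier_centre in the frame of pan_seat between 0.019 and 0.028 m and angle between potato_tier_centre's own z axis and vertical below 0.06 rad), for 0.2 s.
2. the corn basket sits fully down on the sweet potato basket (horizontal distance between corn_tier_centre and potato_tier_centre below 0.006 m and z of corn_tier_centre in the frame of pan_seat between 0.073 and 0.082 m and angle between corn_tier_centre's own z axis and vertical below 0.06 rad), for 0.2 s.
3. the egg basket sits fully down on the corn basket (horizontal distance between egg_tier_centre and corn_tier_centre below 0.006 m and z of egg_tier_centre in the frame of pan_seat between 0.127 and 0.136 m and angle between egg_tier_centre's own z axis and vertical below 0.06 rad), for 0.2 s.
4. the lid sits fully down on the egg basket (horizontal distance between lid_loop and egg_tier_centre below 0.006 m and z of lid_loop in the frame of pan_seat between 0.199 and 0.208 m and angle between lid_loop's own z axis and vertical below 0.06 rad), for 0.2 s.
At the end, for the whole second after the job is handed in: From the pan upwards stand the sweet potato, corn and quail egg baskets and the lid, each nested: within 6 mm sideways of what lies under it, at its seated height within 4 to 5 mm and level within 0.06 rad; all let go and at rest (all of step 1 and all of step 2 and all of step 3 and all of step 4 and linear speed of each of potato_tier, corn_tier, egg_tier, steamer_lid below 0.02 m/s and angular speed of each of potato_tier, corn_tier, egg_tier, steamer_lid below 0.2 rad/s); the robot touches nothing.
It fails at once if the basin of limes, the sauce bottle or the empty basket is moved more than 30 mm or tipped (distance of any of lime_basin, sauce_bottle, spare_tier_centre from where it was at the start of the episode above 0.03 m or angle between any of lime_basin, sauce_bottle, spare_tier_centre's own z axis and vertical above 0.4 rad).
It fails at once if a basket of food is tipped so far (0.6 rad) that its food would roll out (angle between any of potato_tier_centre, corn_tier_centre, egg_tier_centre's own z axis and vertical above 0.6 rad).
It fails at once if a basket or the lid is dropped or slammed onto the steamer (faster than 0.5 m/s close above its seat) ((horizontal distance between potato_tier_centre and pan_seat below 0.04 m and z of potato_tier_centre in the frame of pan_seat between 0.004 and 0.064 m and linear speed of potato_tier above 0.5 m/s) or (horizontal distance between corn_tier_centre and pan_seat below 0.04 m and z of corn_tier_centre in the frame of pan_seat between 0.058 and 0.118 m and linear speed of corn_tier above 0.5 m/s) or (horizontal distance between egg_tier_centre and pan_seat below 0.04 m and z of egg_tier_centre in the frame of pan_seat between 0.112 and 0.172 m and linear speed of egg_tier above 0.5 m/s) or (horizontal distance between lid_loop and pan_seat below 0.04 m and z of lid_loop in the frame of pan_seat between 0.184 and 0.244 m and linear speed of steamer_lid above 0.5 m/s)).
It also fails if it takes over 125 s, if anything falls off the work surface, if the arm or the gripper's body presses on something with over 40 N, if the wrist force passes 120 N, or if a joint passes its speed limit or range.

## Working session

There is one attempt and no reset: what is moved stays moved. The work goes in short steps, Python scripts to look and compute and a tool call to move; the robot and the scene stay as the last step left them, time stands still between calls to the robot, and variables do not carry over. Pictures are saved under pics/ and viewed, and the job is handed in when it is done.

Besides the shell and the picture viewer there is one more tool, called after ">>>" by a JSON object that holds its "api" and its "payload". jog_arm: Moves the arm, as the interface text tells. Its arguments: {"type":"object","properties":{"deltas":{"type":"string"},"squeeze":{"type":"number"}},"required":["deltas"]}

```bash
mkdir -p pics
python3 - <<'E'
from cell import manip, optics
import cv2, numpy as np
print(manip.read_state(), manip.tcp_to_tips)
for n in("scene","top"):
    p,d=optics.camera(n); cv2.imwrite(f"pics/{n}0.png",p[:,:,::-1]); np.savez(f"{n}0.npz",p=p,d=d)
    print(n,optics.get_calibration(n),(d>0).mean())
E
```

```text
{'clock': 0.0, 'joints': array([ 1.03638992e+00,  3.00461507e-01,  1.52161259e+00, -1.91714770e-05,
        1.32067893e+00, -6.65652275e-02]), 'qd': array([-3.70138589e-04,  7.77217484e-04, -1.14514202e-03,  1.07267680e-03,
       -2.95075784e-06, -9.70577359e-04]), 'effort': array([-5.38113436e-04, -5.31809449e+01, -3.52719498e+01,  7.06688385e-02,
        2.44615262e-02, -1.13250030e-04]), 'eef_pos': array([247.88807836, 490.68463572, 218.87825139]), 'eef_rot': array([-3.14043362e+00, -5.86549038e-05,  2.67375620e+00]), 'wrist_force': array([-0.45371134,  1.52152019,  0.01439266]), 'moment': array([ 0.01792972, -0.01859003,  0.01916105]), 'finger_gap': 93.98286718940355} 14.0
scene {'intrinsics': array([[456.92742754,   0.        , 317.98365085],
       [  0.        , 456.92742754, 196.03543922],
       [  0.        ,   0.        ,   1.        ]]), 'dist_coeffs': array([0.01395439, 0.        , 0.        , 0.        , 0.        ]), 'R': array([[-0.67052124,  0.74170491, -0.01658595],
       [ 0.55649454,  0.48804992, -0.67239951],
       [-0.49062725, -0.46008814, -0.74000257]]), 't': array([ 307.62721534, -169.69039252, 1592.49006011])} 0.99605859375
top {'intrinsics': array([[427.28378492,   0.        , 324.0035196 ],
       [  0.        , 427.28378492, 196.31095471],
       [  0.        ,   0.        ,   1.        ]]), 'dist_coeffs': array([-0.04925401,  0.        ,  0.        ,  0.        ,  0.        ]), 'R': array([[ 2.01715916e-02, -9.99796406e-01, -5.03108797e-04],
       [-9.93813387e-01, -1.99959052e-02, -1.09247950e-01],
       [ 1.09215648e-01,  2.70370130e-03, -9.94014402e-01]]), 't': array([ -36.26884862,  476.41397294, 1497.17388885])} 0.99578515625
```

View pics/scene0.png

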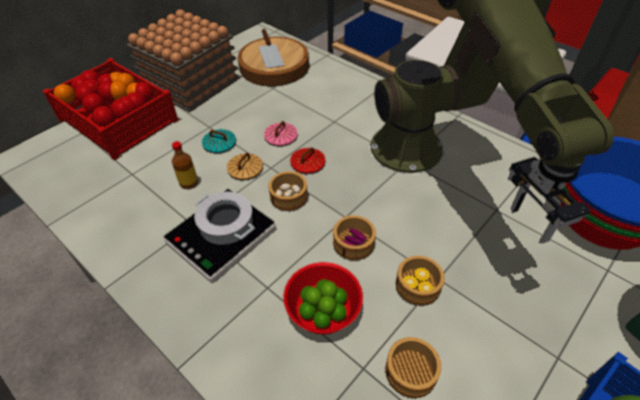

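View pics/top0.png

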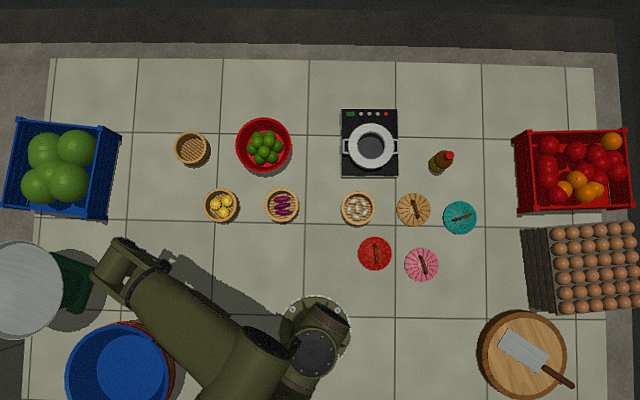

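The top view shows:
- The natural-bamboo lid at about (413,209).
- The egg basket at (358,208), potatoes at (282,205) and corn at (222,205).
- The empty basket at (192,149).
- The pan at (371,146), the bottle at (441,161) and the basin at (263,145).

The scene view shows the same layout. Next I'll measure the positions.

```bash
cat > h.py <<'E'
import numpy as np, cv2
from cell import manip, optics
def cal(n):
    c=optics.get_calibration(n); return [np.array(c[k],float) for k in("intrinsics","dist_coeffs","R","t")]
def rays(n,uv):
    K,D,R,t=cal(n); p=cv2.undistortPoints(np.array(uv,float).reshape(-1,1,2),K,D)[:,0]
    d=np.c_[p,np.ones(len(p))]; return -R.T@t, d@R   # origin, world dirs (z_cam=1)
def cloud(n,d):
    v,u=np.mgrid[0:400,0:640]; o,dr=rays(n,np.c_[u.ravel(),v.ravel()])
    X=(o+dr*d.ravel()[:,None]).reshape(400,640,3); X[d<=0]=np.nan; return X
def plane(n,uv,z):
    o,dr=rays(n,uv); return o+dr*((z-o[2])/dr[:,2])[:,None]
def circ(P):
    A=np.c_[2*P[:,:2],np.ones(len(P))]; b=(P[:,:2]**2).sum(1)
    s=np.linalg.lstsq(A,b,rcond=None)[0]; return s[0],s[1],np.sqrt(s[2]+s[0]**2+s[1]**2)
def proj(n,X):
    K,D,R,t=cal(n); return cv2.projectPoints(np.array(X,float).reshape(-1,3),cv2.Rodrigues(R)[0],t,K,D)[0][:,0]
E
python3 - <<'E'
from h import *
C={n:(np.load(n+'0.npz')['p'],cloud(n,np.load(n+'0.npz')['d'])) for n in('scene','top')}
X=C['top'][1]
seed={'potato':(282,205),'corn':(222,205),'egg':(358,208),'spare':(192,149),'pan':(371,146),'lid':(413,209),'basin':(263,145),'bottle':(447,156)}
for k,(u,v) in seed.items():
    c=X[v,u]; print(k,'seed',c.round(0))
    z0={'pan':83,'lid':18,'basin':40,'bottle':120}.get(k,54)
    z1={'pan':94,'lid':30,'basin':95,'bottle':180}.get(k,66)
    rad={'pan':90,'basin':115,'bottle':60}.get(k,72)
    for n in C:
        Y=C[n][1]; m=(np.hypot(Y[...,0]-c[0],Y[...,1]-c[1])<rad)&(Y[...,2]>z0)&(Y[...,2]<z1)
        P=Y[m]; h=circ(P) if len(P)>5 else 0
        a=Y[np.hypot(Y[...,0]-c[0],Y[...,1]-c[1])<rad]
        print('  ',n,len(P),'circ',np.round(h,1),'box',P[:,:2].min(0).round(0),P[:,:2].max(0).round(0),'ztop',np.percentile(a[:,2],[50,90,98,100]).round(1))
E
```

```text
potato seed [443. 122.  29.]
   scene 412 circ [445.9 124.1  55. ] box [385.  65.] [506. 185.] ztop [25.  57.7 60.5 63.3]
   top 263 circ [441.7 120.3  55.1] box [384.  63.] [500. 179.] ztop [14.8 59.4 63.1 68.1]
corn seed [440. 341.   9.]
   scene 478 circ [439.5 341.   54.6] box [380. 281.] [499. 400.] ztop [25.  57.4 60.1 64. ]
   top 267 circ [436.6 337.3  55.2] box [379. 277.] [496. 397.] ztop [24.  58.9 62.7 67.5]
egg seed [ 437. -148.   29.]
   scene 304 circ [ 440.9 -143.7   54.6] box [ 381. -205.] [500. -83.] ztop [26.3 57.5 60.4 63. ]
   top 251 circ [ 435.7 -144.6   54.3] box [ 376. -202.] [495. -90.] ztop [13.7 59.9 64.2 70. ]
spare seed [643. 461.  11.]
   scene 719 circ [642.5 456.5  54.7] box [582. 398.] [702. 515.] ztop [10.8 58.4 60.6 63.4]
   top 244 circ [640.6 454.5  55. ] box [583. 396.] [699. 512.] ztop [12.  58.7 62.6 67.3]
pan seed [ 659. -191.   47.]
   scene 1189 circ [ 655.7 -183.7   66. ] box [ 575. -266.] [ 734. -103.] ztop [76.2 87.7 89.6 92.8]
   top 952 circ [ 652.  -184.1   66.1] box [ 572. -277.] [ 732. -106.] ztop [82.8 90.  92.6 99.2]
lid seed [ 438. -345.   22.]
   scene 262 circ [ 445.3 -345.2   31.1] box [ 396. -393.] [ 495. -294.] ztop [14.8 22.9 48.4 54.1]
   top 460 circ [ 437.6 -347.9   37.7] box [ 385. -406.] [ 493. -288.] ztop [16.7 25.2 50.  57.5]
basin seed [655. 195.  47.]
   scene 2651 circ [649.  188.6  72.4] box [555.  94.] [754. 293.] ztop [33.2 65.5 76.7 82.4]
   top 1426 circ [657.7 194.6  72.7] box [554.  93.] [754. 291.] ztop [38.  68.  78.1 85.5]
bottle seed [ 601. -426.  175.]
   scene 206 circ [ 610.3 -431.8   12.4] box [ 589. -452.] [ 629. -411.] ztop [ 43.2 133.8 169.6 174.2]
   top 149 circ [ 604.2 -432.6   13.8] box [ 584. -455.] [ 626. -407.] ztop [  4.4 131.6 171.2 175.5]
```

Run:
```python
import cv2
a=cv2.imread('pics/top0.png')[90:290,170:490]; cv2.imwrite('pics/topz.png',cv2.resize(a,(800,500),interpolation=cv2.INTER_CUBIC))
a=cv2.imread('pics/scene0.png')[110:310,140:460]; cv2.imwrite('pics/scz.png',cv2.resize(a,(800,500),interpolation=cv2.INTER_CUBIC))
```

```text
(no output)
```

View pics/topz.png

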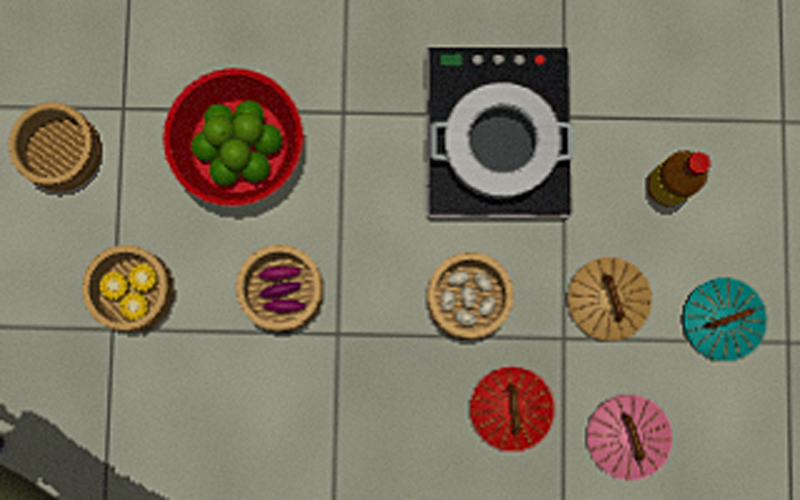

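View pics/scz.png

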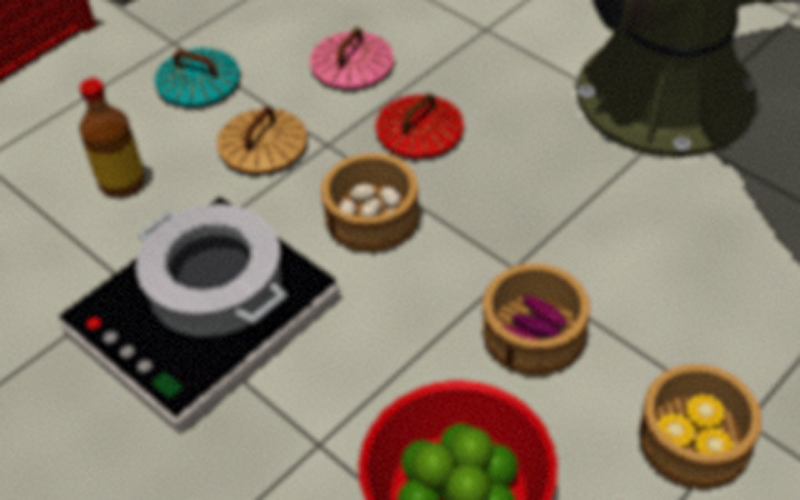

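```bash
cat >> h.py <<'E'
def rel(p0,yaw0,p1,yaw1):
    d=np.subtract(p1,p0); c,s=np.cos(yaw0),np.sin(yaw0)
    return np.round([d[0]*c+d[1]*s, d[0]*s-d[1]*c, -d[2], -(yaw1-yaw0)],3)
def rim(n,c,z,w=6,r=72):
    p,d=optics.camera(n); Y=cloud(n,d); m=(np.hypot(Y[...,0]-c[0],Y[...,1]-c[1])<r)&(abs(Y[...,2]-z)<w)
    P=Y[m]; return np.round([*circ(P),np.median(P[:,2]),len(P)],1)
E
python3 -c "
from h import *
print(rel([248.004,490.901,219.446],2.674,[388.8,122.2,120],np.pi/2))"
```

```text
[-291.87  -265.661   99.446    1.103]
```

>>> {"api": "jog_arm", "payload": {"deltas": "-40 -36 0 0.15 40; -80 -73 0 0.3 40; -120 -109 10 0.45 40; -160 -145 30 0.6 40; -200 -182 50 0.75 40; -240 -218 75 0.9 40; -280 -255 95 1.05 40; -291.9 -265.7 99.4 1.103 40; -291.9 -265.7 99.4 1.103 40; -291.9 -265.7 99.4 1.103 40", "squeeze": 45}}

```text
clock: 1.35
eef_pos: [388.6, 122.8, 120.3]
eef_rot: [3.141, -0.0, 1.573]
wrist_force: [-0.5, 0.8, 0.9]
finger_gap: 40.1
```

Run:
```python
from h import *
s=manip.read_state(); print({k:np.round(s[k],3) for k in('clock','joints','eef_pos','eef_rot','finger_gap','wrist_force')})
for n in('scene','top'):
    p,d=optics.camera(n); Y=cloud(n,d)
    u,v=proj(n,[388.8,122.2,100])[0].astype(int); 
    a=p[max(0,v-60):v+60,u-90:u+90,::-1]; cv2.imwrite(f'pics/{n}1.png',cv2.resize(a,None,fx=4,fy=4,interpolation=cv2.INTER_CUBIC)); print(n,u,v)
```

```text
{'clock': np.float64(1.35), 'joints': array([0.216, 0.103, 2.01 , 0.   , 1.028, 0.214]), 'eef_pos': array([388.605, 122.765, 120.28 ]), 'eef_rot': array([ 3.141, -0.   ,  1.573]), 'finger_gap': np.float64(40.055), 'wrist_force': array([-0.506,  0.815,  0.945])}
scene 366 210
top 279 219
```

View pics/scene1.png

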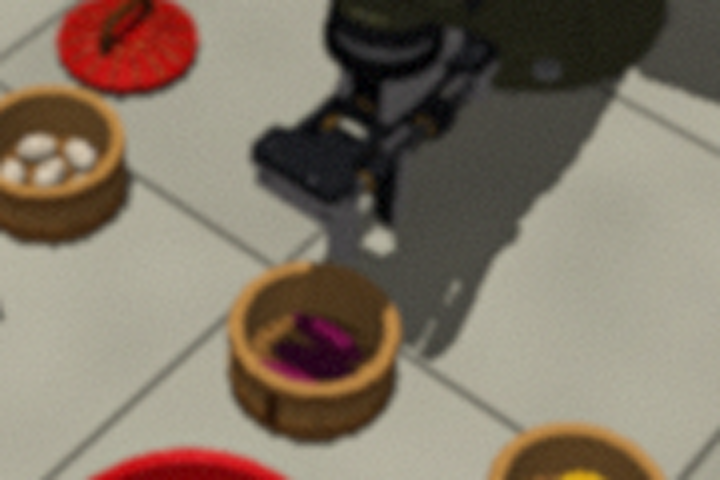

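View pics/top1.png

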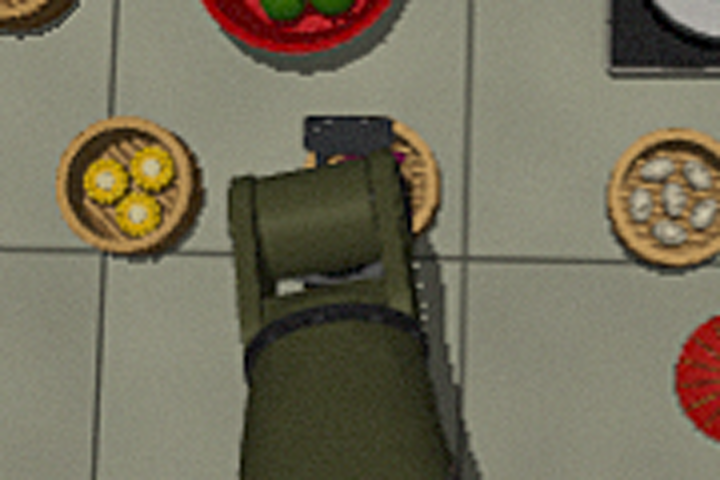

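The scene view shows the jaws over the near rim of the potato basket, at about (375,200) in the crop. In the top view the arm mostly hides that basket. I'm going down now.

>>> {"api": "jog_arm", "payload": {"deltas": "0 0 10 0 40; 0 0 24 0 40; 0 0 38 0 40; 0 0 50 0 40; 0 0 60 0 40; 0 0 67 0 40; 0 0 72 0 40; 0 0 72 0 40; 0 0 72 0 40; 0 0 72 0 40"}}

```text
clock: 2.7
eef_pos: [388.9, 122.2, 48.3]
eef_rot: [3.141, -0.0, 1.571]
wrist_force: [-0.0, -1.1, -0.3]
finger_gap: 39.8
```

>>> {"api": "jog_arm", "payload": {"deltas": "0 0 0 0 25; 0 0 0 0 10; 0 0 0 0 5; 0 0 0 0 3; 0 0 0 0 3; 0 0 0 0 3; 0 0 0 0 3; 0 0 0 0 3; 0 0 0 0 3; 0 0 0 0 3"}}

```text
clock: 3.95
eef_pos: [388.7, 122.1, 48.1]
eef_rot: [-3.142, 0.0, 1.571]
wrist_force: [-1.1, -0.7, 0.5]
finger_gap: 10.4
```

>>> {"api": "jog_arm", "payload": {"deltas": "0 0 -5 0 3; 0 0 -15 0 3; 0 0 -30 0 3; 0 0 -48 0 3; 0 0 -66 0 3; 0 0 -84 0 3; 0 0 -102 0 3; 0 0 -114 0 3; 0 0 -120 0 3; 0 0 -120 0 3"}}

```text
clock: 5.2
eef_pos: [388.7, 122.1, 168.1]
eef_rot: [3.141, -0.0, 1.571]
wrist_force: [0.0, 0.7, -3.4]
finger_gap: 10.5
```

Run:
```python
from h import *
s=manip.read_state(); print({k:np.round(s[k],3) for k in('clock','eef_pos','eef_rot','finger_gap','wrist_force','moment')})
p,d=optics.camera('scene')
u,v=proj('scene',[440,122,150])[0].astype(int); print(u,v)
cv2.imwrite('pics/sc2.png',cv2.resize(p[max(0,v-60):v+60,u-90:u+90,::-1],None,fx=4,fy=4,interpolation=cv2.INTER_CUBIC))
```

```text
{'clock': np.float64(5.2), 'eef_pos': array([388.722, 122.146, 168.105]), 'eef_rot': array([ 3.141, -0.   ,  1.571]), 'finger_gap': np.float64(10.547), 'wrist_force': array([ 0.028,  0.653, -3.427]), 'moment': array([-0.049,  0.236, -0.037])}
355 208
```

View pics/sc2.png

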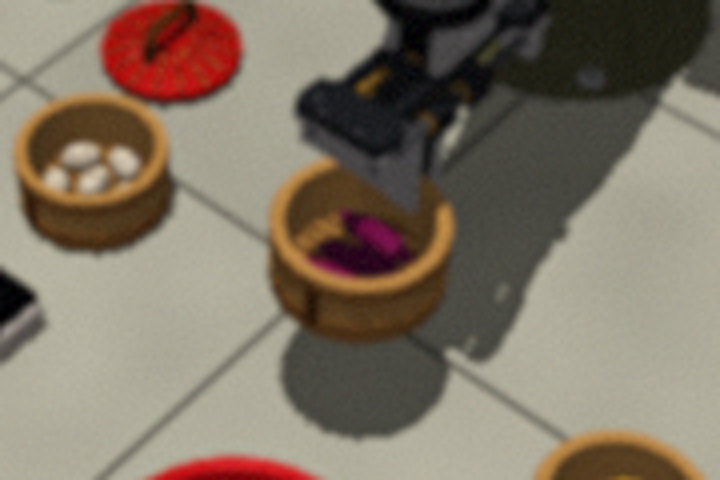

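The potato basket hangs level in the jaws, with its shadow clear below it. I'm carrying it to the pan.

>>> {"api": "jog_arm", "payload": {"deltas": "-8 5 0 0 3; -30 20 0 0 3; -65 45 0 0 3; -105 72 0 0 3; -145 100 0 0 3; -185 127 0 0 3; -225 154 0 0 3; -260 178 0 0 3; -282 194 0 0 3; -295 202 0 0 3"}}

```text
clock: 6.5
eef_pos: [590.9, -174.4, 166.9]
eef_rot: [-3.14, -0.0, 1.57]
wrist_force: [-0.9, 0.2, -3.0]
finger_gap: 10.7
```

>>> {"api": "jog_arm", "payload": {"deltas": "-6 4 0 0 3; -10 7 0 0 3; -11.1 8.1 0 0 3; -11.1 8.1 0 0 3; -11.1 8.1 0 0 3; -11.1 8.1 0 0 3; -11.1 8.1 0 0 3; -11.1 8.1 0 0 3; -11.1 8.1 0 0 3; -11.1 8.1 0 0 3"}}

```text
clock: 7.75
eef_pos: [598.8, -184.0, 168.1]
eef_rot: [3.142, 0.0, 1.571]
wrist_force: [-0.2, -0.0, -2.9]
finger_gap: 10.7
```

```bash
cat >> h.py <<'E'
def look(tag,X,h=60,w=90):
    for n in('scene','top'):
        p,d=optics.camera(n); np.savez(f'{n}_{tag}.npz',p=p,d=d)
        u,v=proj(n,X)[0].astype(int); a=p[max(0,v-h):v+h,max(0,u-w):u+w,::-1]
        cv2.imwrite(f'pics/{n}_{tag}.png',cv2.resize(a,None,fx=4,fy=4,interpolation=cv2.INTER_CUBIC)); print(n,'centre px',u,v)
def meas(n,tag,c,z,w=6,r=72):
    f=np.load(f'{n}_{tag}.npz'); Y=cloud(n,f['d'])
    m=(np.hypot(Y[...,0]-c[0],Y[...,1]-c[1])<r)&(abs(Y[...,2]-z)<w); P=Y[m]
    # keep wood-coloured (r>g>b) only
    col=f['p'][m].astype(int); k=(col[:,0]-col[:,2]>35)&(col[:,0]-col[:,1]<70); P=P[k]
    A=np.c_[P[:,:2]-P[:,:2].mean(0),np.ones(len(P))]; g=np.linalg.lstsq(A,P[:,2],rcond=None)[0]
    return np.round([*circ(P),np.median(P[:,2]),len(P),g[0],g[1]],3)
E
python3 - <<'E'
from h import *
s=manip.read_state(); print({k:np.round(s[k],3) for k in('clock','eef_pos','eef_rot','finger_gap','wrist_force')})
look('p3',[654,-184,140])
for n in('scene','top'): print(meas(n,'p3',(654,-184),180,8))
E
```

```text
{'clock': np.float64(7.75), 'eef_pos': array([ 598.841, -183.977,  168.062]), 'eef_rot': array([3.142, 0.   , 1.571]), 'finger_gap': np.float64(10.676), 'wrist_force': array([-0.175, -0.009, -2.925])}
scene centre px 219 199
top centre px 372 141
[ 6.57646e+02 -1.83884e+02  5.48560e+01  1.76930e+02  3.82000e+02
 -1.10000e-02 -5.00000e-03]
[ 6.56580e+02 -1.71343e+02  4.29420e+01  1.78792e+02  6.30000e+01
  4.00000e-02  1.22000e-01]
```

View pics/scene_p3.png

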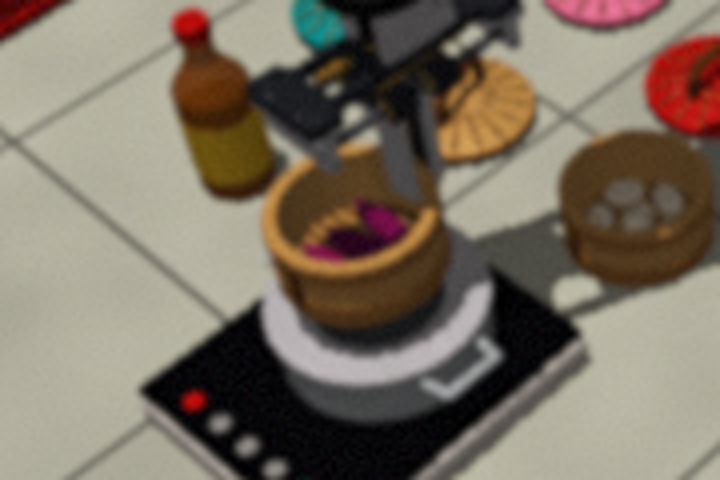

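View pics/top_p3.png

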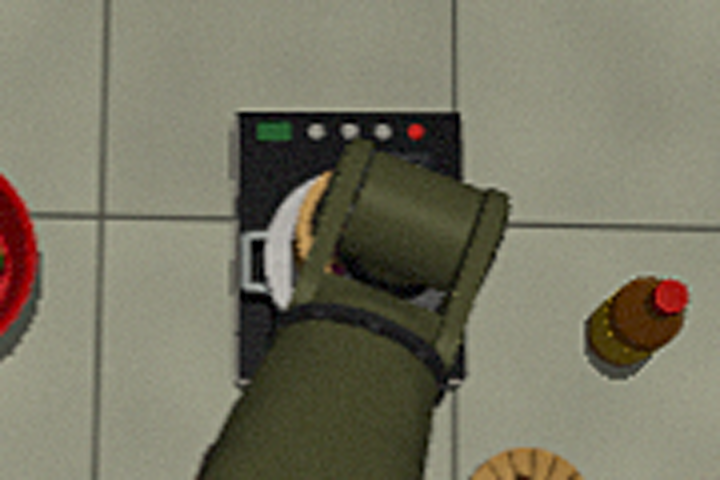

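Run:
```python
from h import *
from scipy.optimize import least_squares
for n in('scene','top'):
    f=np.load(n+'0.npz'); p=f['p']; hsv=cv2.cvtColor(p,cv2.COLOR_RGB2HSV)
    Y=cloud(n,f['d']); m=((np.hypot(Y[...,0]-654,Y[...,1]+184)<86)&(Y[...,2]>80)&(Y[...,2]<98)&(hsv[...,2]>110)).astype(np.uint8)
    m=cv2.morphologyEx(m,cv2.MORPH_OPEN,np.ones((3,3)))
    cs,h=cv2.findContours(m,cv2.RETR_CCOMP,cv2.CHAIN_APPROX_NONE)
    for c in cs:
        if len(c)<50: continue
        P=plane(n,c[:,0].astype(float),88)
        c0=circ(P); s=least_squares(lambda q:np.hypot(P[:,0]-q[0],P[:,1]-q[1])-q[2],c0,loss='soft_l1',f_scale=1.5).x
        print(n,len(c),s.round(1))
```

```text
scene 141 [ 655.4 -183.    78.2]
scene 88 [ 655.  -183.3   49.7]
top 148 [ 652.3 -185.3   77.4]
top 88 [ 653.4 -185.    51.2]
```

>>> {"api": "jog_arm", "payload": {"deltas": "0.5 -1.7 4 0 3; 0.5 -1.7 10 0 3; 0.5 -1.7 16 0 3; 0.5 -1.7 22 0 3; 0.5 -1.7 27 0 3; 0.5 -1.7 31 0 3; 0.5 -1.7 34 0 3; 0.5 -1.7 36 0 3; 0.5 -1.7 37 0 3; 0.5 -1.7 37 0 3"}}

```text
clock: 9.1
eef_pos: [597.2, -183.5, 131.1]
eef_rot: [3.142, 0.0, 1.571]
wrist_force: [0.9, 0.4, -2.9]
finger_gap: 10.6
```

Run:
```python
from h import *
s=manip.read_state(); print({k:np.round(s[k],3) for k in('clock','eef_pos','eef_rot','finger_gap','wrist_force','moment')})
look('p4',[654,-184,120])
for n in('scene',): print(meas(n,'p4',(654,-184),143,8))
```

```text
{'clock': np.float64(9.1), 'eef_pos': array([ 597.163, -183.499,  131.105]), 'eef_rot': array([3.142, 0.   , 1.571]), 'finger_gap': np.float64(10.606), 'wrist_force': array([ 0.87 ,  0.415, -2.87 ]), 'moment': array([-0.052,  0.224, -0.021])}
scene centre px 220 204
top centre px 371 142
[ 6.56179e+02 -1.83555e+02  5.46420e+01  1.40124e+02  3.53000e+02
 -2.00000e-03  1.00000e-03]
```

View pics/scene_p4.png

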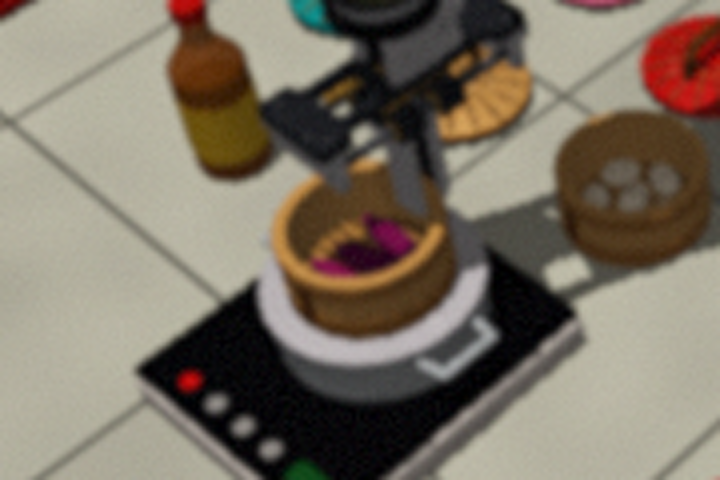

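The foot is inside the mouth without touching, and the basket is level. I'll go down another 2 mm, then let go.

>>> {"api": "jog_arm", "payload": {"deltas": "0 0 0.5 0 3; 0 0 1 0 3; 0 0 1.3 0 3; 0 0 1.5 0 3; 0 0 1.5 0 3; 0 0 1.5 0 3; 0 0 1.5 0 8; 0 0 1.5 0 14; 0 0 1.5 0 22; 0 0 1.5 0 26"}}

```text
clock: 10.45
eef_pos: [597.2, -183.5, 129.4]
eef_rot: [3.142, -0.0, 1.571]
wrist_force: [-0.2, -0.0, -0.4]
finger_gap: 25.4
```

>>> {"api": "jog_arm", "payload": {"deltas": "0 0 0 0 30; 0 0 0 0 32; 0 0 -10 0 32; 0 0 -25 0 32; 0 0 -45 0 32; 0 0 -70 0 36; 0 -20 -90 0 40; 0 -50 -90 0 40; 0 -85 -90 0 40; 0 -115 -90 0 40"}}

```text
clock: 11.7
eef_pos: [481.1, -183.5, 220.8]
eef_rot: [3.14, 0.001, 1.571]
wrist_force: [0.6, -0.1, 0.3]
finger_gap: 40.0
```

Run:
```python
from h import *
s=manip.read_state(); print({k:np.round(s[k],3) for k in('clock','eef_pos','eef_rot','finger_gap','wrist_force','moment')})
look('p5',[654,-184,120])
for n in('scene','top'): print(meas(n,'p5',(654,-184),143,8))
```

```text
{'clock': np.float64(11.7), 'eef_pos': array([ 481.139, -183.485,  220.826]), 'eef_rot': array([3.140e+00, 1.000e-03, 1.571e+00]), 'finger_gap': np.float64(39.978), 'wrist_force': array([ 0.59 , -0.131,  0.252]), 'moment': array([-0.066,  0.075, -0.014])}
scene centre px 220 204
top centre px 371 142
[ 6.56058e+02 -1.83980e+02  5.47180e+01  1.39385e+02  4.17000e+02
  2.00000e-03  0.00000e+00]
[ 6.51938e+02 -1.84072e+02  5.49390e+01  1.41251e+02  2.48000e+02
  2.00000e-03  1.00000e-03]
```

View pics/scene_p5.png

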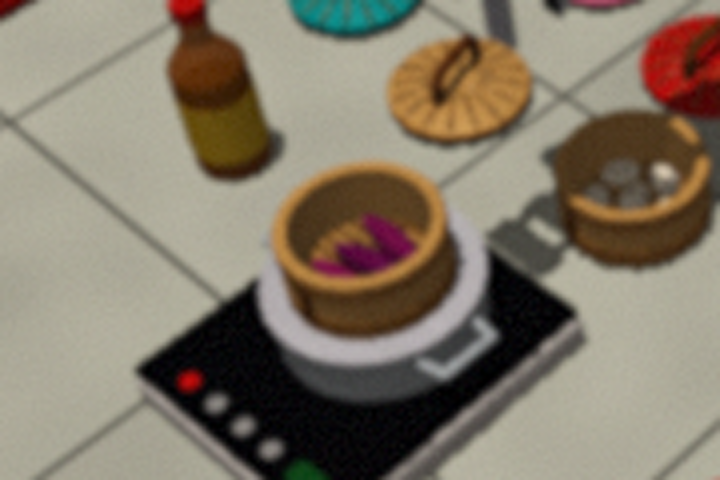

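View pics/top_p5.png

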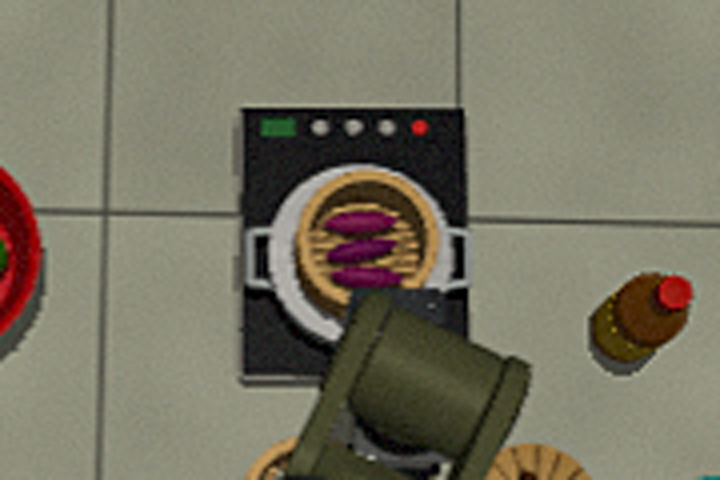

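The potato basket is seated. It is centred and level, and its rim reads 139–141 mm in the two views against 142 expected. The corn comes next.

>>> {"api": "jog_arm", "payload": {"deltas": "30 -8 0 0 40; 80 -20 0 0 40; 135 -30 0 0 40; 190 -40 0 0 40; 245 -50 0 0 40; 300 -60 0 0 40; 355 -70 0 0 40; 410 -80 20 0 40; 465 -90 40 0 40; 505 -97 70 0 40"}}

```text
clock: 13.05
eef_pos: [385.2, 324.6, 150.2]
eef_rot: [3.139, -0.002, 1.572]
wrist_force: [0.4, 0.3, 0.3]
finger_gap: 39.7
```

>>> {"api": "jog_arm", "payload": {"deltas": "15 -2 20 0 40; 17.5 -2.2 30 0 40; 17.5 -2.2 45 0 40; 17.5 -2.2 60 0 40; 17.5 -2.2 75 0 40; 17.5 -2.2 87 0 40; 17.5 -2.2 96 0 40; 17.5 -2.2 101.5 0 40; 17.5 -2.2 101.5 0 40; 17.5 -2.2 101.5 0 40"}}

```text
clock: 14.3
eef_pos: [383.1, 339.2, 48.4]
eef_rot: [3.141, -0.0, 1.571]
wrist_force: [-0.1, -0.2, 0.9]
finger_gap: 40.0
```

>>> {"api": "jog_arm", "payload": {"deltas": "0 0 0 0 25; 0 0 0 0 10; 0 0 0 0 5; 0 0 0 0 3; 0 0 0 0 3; 0 0 0 0 3; 0 0 0 0 3; 0 0 0 0 3; 0 0 0 0 3; 0 0 0 0 3"}}

```text
clock: 15.55
eef_pos: [382.9, 339.0, 48.1]
eef_rot: [3.142, -0.0, 1.571]
wrist_force: [-2.2, 0.5, 4.0]
finger_gap: 9.7
```

>>> {"api": "jog_arm", "payload": {"deltas": "0 0 -5 0 3; 0 0 -18 0 3; 0 0 -38 0 3; 0 0 -60 0 3; 0 0 -82 0 3; 0 0 -104 0 3; 0 0 -126 0 3; 0 0 -148 0 3; 0 0 -165 0 3; 0 0 -172 0 3"}}

```text
clock: 16.8
eef_pos: [383.0, 339.1, 221.1]
eef_rot: [3.141, -0.001, 1.571]
wrist_force: [-0.7, -0.8, -3.7]
finger_gap: 9.8
```

Run:
```python
from h import *
s=manip.read_state(); print({k:np.round(s[k],3) for k in('clock','eef_pos','eef_rot','finger_gap','wrist_force','moment')})
look('c1',[438,339,190])
for n in('scene','top'): print(meas(n,'c1',(438,339),232,8))
```

```text
{'clock': np.float64(16.8), 'eef_pos': array([383.04 , 339.096, 221.142]), 'eef_rot': array([ 3.141e+00, -1.000e-03,  1.571e+00]), 'finger_gap': np.float64(9.834), 'wrist_force': array([-0.666, -0.774, -3.687]), 'moment': array([-0.091,  0.232, -0.002])}
scene centre px 428 243
top centre px 209 200
[ 4.41407e+02  3.40332e+02  5.45440e+01  2.30119e+02  5.54000e+02
 -2.00000e-03  2.00000e-03]
[ 4.38008e+02  3.36712e+02  5.50440e+01  2.31198e+02  2.03000e+02
  9.00000e-03 -7.00000e-03]
```

View pics/scene_c1.png

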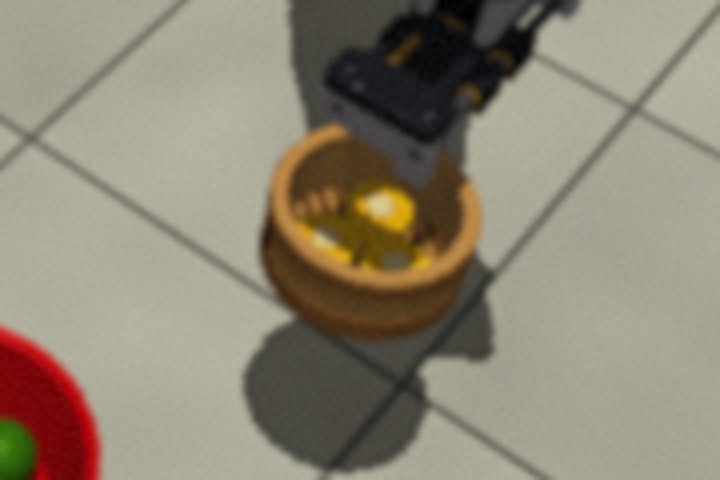

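The corn basket is held level. I'm carrying it to hover over the pan.

>>> {"api": "jog_arm", "payload": {"deltas": "-8 3 0 0 3; -28 11 0 0 3; -60 25 0 0 3; -98 40 0 0 3; -138 57 0 0 3; -178 73 0 0 3; -218 89 0 0 3; -258 106 0 0 3; -298 122 0 0 3; -338 139 0 0 3"}}

```text
clock: 18.15
eef_pos: [521.9, -0.9, 219.3]
eef_rot: [-3.14, 0.0, 1.571]
wrist_force: [-0.6, 0.6, -2.8]
finger_gap: 9.7
```

>>> {"api": "jog_arm", "payload": {"deltas": "-40 16 0 0 3; -80 33 0 0 3; -115 47 0 0 3; -145 60 0 0 3; -166 68 0 0 3; -178 73 0 0 3; -183 75 0 0 3; -184.5 75.2 0 0 3; -184.5 75.2 0 0 3; -184.5 75.2 0 0 3"}}

```text
clock: 19.4
eef_pos: [597.1, -183.0, 220.2]
eef_rot: [3.141, 0.0, 1.571]
wrist_force: [1.2, -1.1, -2.6]
finger_gap: 9.8
```

Run:
```python
from h import *
s=manip.read_state(); print({k:np.round(s[k],3) for k in('clock','eef_pos','eef_rot','finger_gap','wrist_force','moment')})
look('c2',[652,-184,170])
for n in('scene',): print(meas(n,'c2',(652,-184),232,8))
```

```text
{'clock': np.float64(19.4), 'eef_pos': array([ 597.11 , -182.983,  220.181]), 'eef_rot': array([3.141, 0.   , 1.571]), 'finger_gap': np.float64(9.828), 'wrist_force': array([ 1.182, -1.054, -2.559]), 'moment': array([-0.033,  0.217,  0.024])}
scene centre px 218 191
top centre px 373 139
[ 6.55712e+02 -1.81567e+02  5.47750e+01  2.29461e+02  4.22000e+02
 -2.00000e-03 -1.00000e-03]
```

View pics/scene_c2.png

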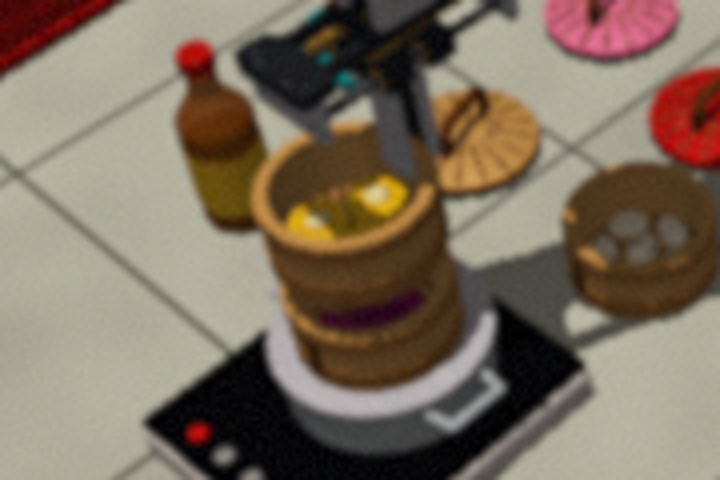

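>>> {"api": "jog_arm", "payload": {"deltas": "-2 0.3 4 0 3; -2 0.3 10 0 3; -2 0.3 16 0 3; -2 0.3 22 0 3; -2 0.3 27 0 3; -2 0.3 31 0 3; -2 0.3 33.5 0 3; -2 0.3 35 0 3; -2 0.3 35.5 0 3; -2 0.3 35.5 0 3"}}

```text
clock: 20.75
eef_pos: [597.5, -185.5, 184.6]
eef_rot: [3.141, 0.0, 1.571]
wrist_force: [-0.1, -0.1, -2.0]
finger_gap: 9.7
```

Run:
```python
from h import *
s=manip.read_state(); print({k:np.round(s[k],3) for k in('clock','eef_pos','eef_rot','finger_gap','wrist_force','moment')})
look('c3',[652,-184,150])
for n in('scene',): print(meas(n,'c3',(652,-184),196,8))
```

```text
{'clock': np.float64(20.75), 'eef_pos': array([ 597.475, -185.502,  184.648]), 'eef_rot': array([3.141, 0.   , 1.571]), 'finger_gap': np.float64(9.728), 'wrist_force': array([-0.085, -0.104, -1.954]), 'moment': array([-0.066,  0.249,  0.023])}
scene centre px 219 196
top centre px 372 140
[ 6.56335e+02 -1.83966e+02  5.45440e+01  1.93823e+02  4.07000e+02
 -6.00000e-03 -3.00000e-03]
```

View pics/scene_c3.png

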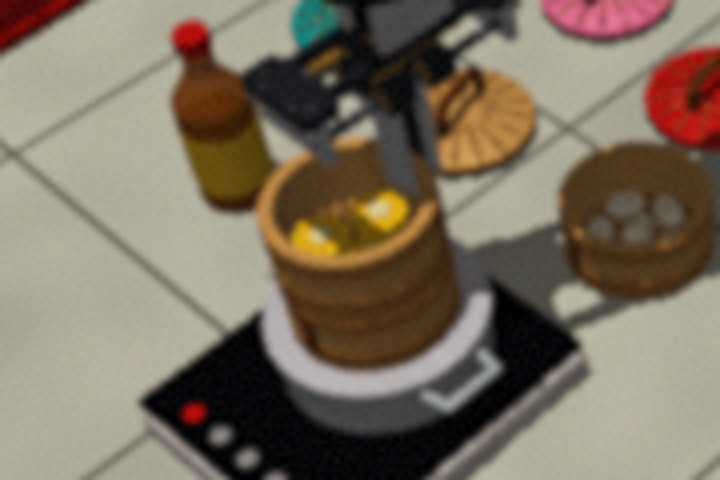

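>>> {"api": "jog_arm", "payload": {"deltas": "0 0 0.5 0 3; 0 0 1 0 3; 0 0 1.3 0 3; 0 0 1.5 0 3; 0 0 1.5 0 3; 0 0 1.5 0 3; 0 0 1.5 0 8; 0 0 1.5 0 14; 0 0 1.5 0 22; 0 0 1.5 0 28"}}

```text
clock: 22.1
eef_pos: [597.5, -185.5, 182.9]
eef_rot: [3.142, -0.0, 1.571]
wrist_force: [-0.0, -0.3, 0.7]
finger_gap: 26.8
```

>>> {"api": "jog_arm", "payload": {"deltas": "0 0 0 0 32; 0 0 0 0 32; 0 0 -10 0 32; 0 0 -25 0 32; 0 0 -45 0 36; 5 -20 -50 0 40; 15 -60 -50 0 40; 25 -110 -40 0 40; 35 -165 -10 0 40; 41 -205 30 0 40"}}

```text
clock: 23.35
eef_pos: [391.3, -144.3, 153.9]
eef_rot: [3.138, 0.002, 1.571]
wrist_force: [1.3, -1.2, -0.4]
finger_gap: 40.1
```

Run:
```python
from h import *
s=manip.read_state(); print({k:np.round(s[k],3) for k in('clock','eef_pos','eef_rot','finger_gap','wrist_force','moment')})
look('c4',[652,-184,150])
for n in('scene','top'): print(meas(n,'c4',(654,-184),196,8))
```

```text
{'clock': np.float64(23.35), 'eef_pos': array([ 391.349, -144.335,  153.901]), 'eef_rot': array([3.138e+00, 2.000e-03, 1.571e+00]), 'finger_gap': np.float64(40.081), 'wrist_force': array([ 1.272, -1.204, -0.41 ]), 'moment': array([-0.059,  0.006,  0.005])}
scene centre px 219 196
top centre px 372 140
[ 6.56151e+02 -1.84349e+02  5.46610e+01  1.93737e+02  4.68000e+02
 -5.00000e-03 -2.00000e-03]
[ 6.51925e+02 -1.85117e+02  5.51170e+01  1.95015e+02  3.33000e+02
  1.00000e-03 -1.00000e-03]
```

View pics/scene_c4.png

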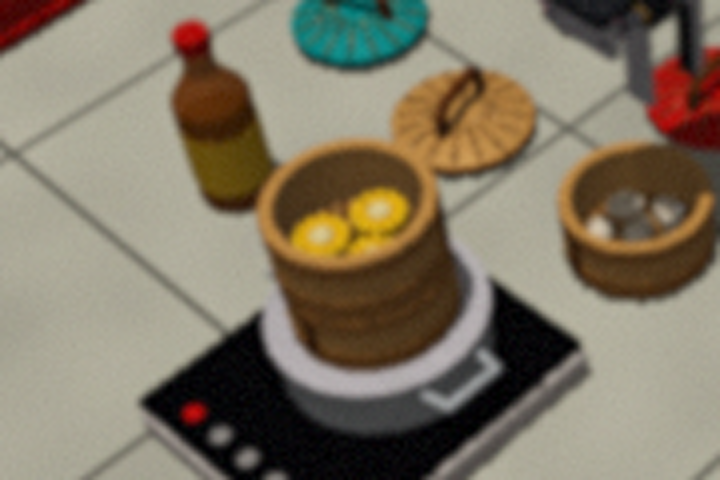

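View pics/top_c4.png

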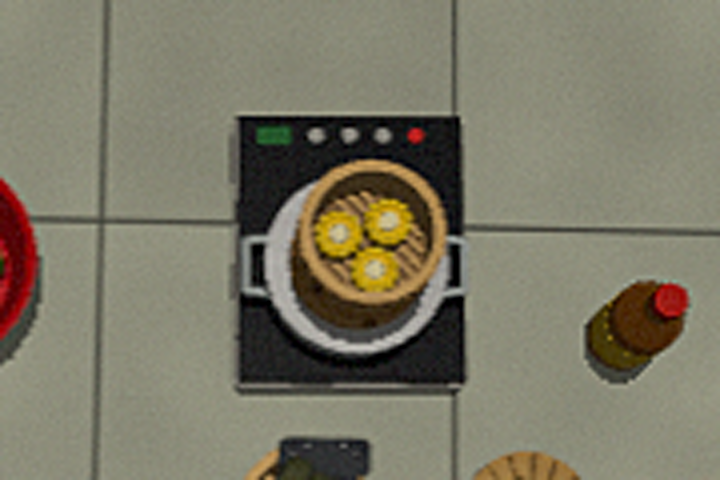

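Corn is seated: both views put its rim 54 mm above the potato rim, level and centred within 1 mm. Next are the eggs.

>>> {"api": "jog_arm", "payload": {"deltas": "0.2 -6 10 0 34; 0.2 -9.2 25 0 30; 0.2 -9.2 42 0 30; 0.2 -9.2 60 0 30; 0.2 -9.2 76 0 30; 0.2 -9.2 89 0 30; 0.2 -9.2 98 0 30; 0.2 -9.2 104 0 30; 0.2 -9.2 104 0 30; 0.2 -9.2 104 0 30"}}

```text
clock: 24.7
eef_pos: [383.4, -144.4, 49.4]
eef_rot: [3.141, 0.0, 1.571]
wrist_force: [-0.2, 0.1, 0.2]
finger_gap: 30.0
```

>>> {"api": "jog_arm", "payload": {"deltas": "0 0 0 0 20; 0 0 0 0 10; 0 0 0 0 5; 0 0 0 0 3; 0 0 0 0 3; 0 0 0 0 3; 0 0 0 0 3; 0 0 0 0 3; 0 0 0 0 3; 0 0 0 0 3"}}

```text
clock: 25.95
eef_pos: [383.3, -144.4, 49.2]
eef_rot: [3.141, 0.0, 1.571]
wrist_force: [-2.1, -0.1, 5.5]
finger_gap: 10.5
```

>>> {"api": "jog_arm", "payload": {"deltas": "0 0 -5 0 3; 0 0 -18 0 3; 0 0 -40 0 3; 0 0 -66 0 3; 0 0 -94 0 3; 0 0 -122 0 3; 0 0 -150 0 3; 0 0 -178 0 3; 0 0 -204 0 3; 0 0 -220 0 3"}}

```text
clock: 27.2
eef_pos: [383.1, -144.2, 271.0]
eef_rot: [3.14, 0.001, 1.571]
wrist_force: [0.1, 0.5, -2.0]
finger_gap: 10.1
```

Run:
```python
from h import *
s=manip.read_state(); print({k:np.round(s[k],3) for k in('clock','eef_pos','eef_rot','finger_gap','wrist_force','moment')})
look('e1',[438,-144,250])
for n in('scene','top'): print(meas(n,'e1',(438,-144),281,8))
```

```text
{'clock': np.float64(27.2), 'eef_pos': array([ 383.119, -144.168,  270.981]), 'eef_rot': array([3.140e+00, 1.000e-03, 1.571e+00]), 'finger_gap': np.float64(10.123), 'wrist_force': array([ 0.135,  0.455, -2.001]), 'moment': array([-0.055,  0.19 ,  0.016])}
scene centre px 282 136
top centre px 362 201
[ 4.42349e+02 -1.42255e+02  5.50560e+01  2.78891e+02  3.96000e+02
 -7.00000e-03 -1.20000e-02]
[ 4.40380e+02 -1.43131e+02  5.40150e+01  2.81987e+02  1.72000e+02
 -8.00000e-03 -7.00000e-03]
```

View pics/scene_e1.png

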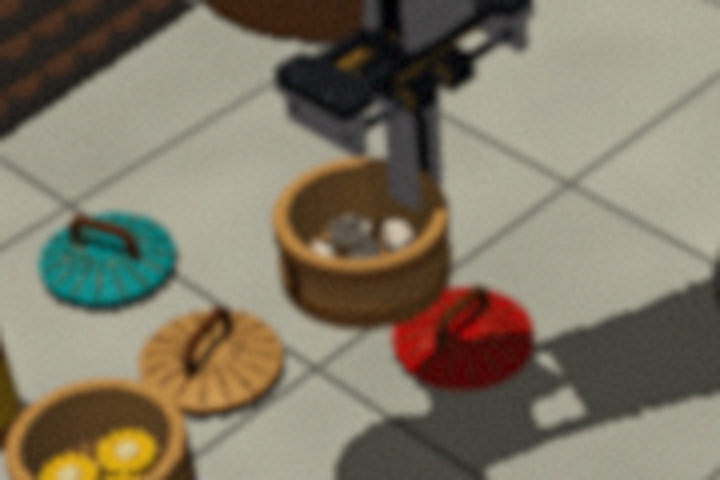

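The egg basket is held level. I'm carrying it over the stack.

>>> {"api": "jog_arm", "payload": {"deltas": "-1 6 0 0 3; -4 22 0 0 3; -9 47 0 0 3; -15 78 0 0 3; -21 110 0 0 3; -27 142 0 0 3; -32 171 0 0 3; -36 193 0 0 3; -39 207 0 0 3; -40.3 214.2 0 0 3"}}

```text
clock: 28.55
eef_pos: [597.9, -184.5, 267.5]
eef_rot: [-3.14, -0.001, 1.571]
wrist_force: [0.1, -0.1, -3.3]
finger_gap: 10.6
```

>>> {"api": "jog_arm", "payload": {"deltas": "0 0 0 0 3; 0 0 0 0 3; 0 0 0 0 3; 0 0 0 0 3; 0 0 0 0 3; 0 0 0 0 3; 0 0 0 0 3; 0 0 0 0 3; 0 0 0 0 3; 0 0 0 0 3"}}

```text
clock: 29.8
eef_pos: [597.4, -184.6, 269.0]
eef_rot: [-3.142, -0.0, 1.571]
wrist_force: [0.2, 0.6, -3.1]
finger_gap: 10.6
```

Run:
```python
from h import *
s=manip.read_state(); print({k:np.round(s[k],3) for k in('clock','eef_pos','eef_rot','finger_gap','wrist_force','moment')})
look('e2',[652,-184,230])
for n in('scene',): print(meas(n,'e2',(652,-184),280,8))
```

```text
{'clock': np.float64(29.8), 'eef_pos': array([ 597.414, -184.597,  269.014]), 'eef_rot': array([-3.142, -0.   ,  1.571]), 'finger_gap': np.float64(10.564), 'wrist_force': array([ 0.184,  0.597, -3.073]), 'moment': array([-0.008,  0.209, -0.077])}
scene centre px 214 176
top centre px 375 134
[ 6.56201e+02 -1.82101e+02  5.49750e+01  2.77386e+02  4.52000e+02
 -5.00000e-03 -8.00000e-03]
```

View pics/scene_e2.png

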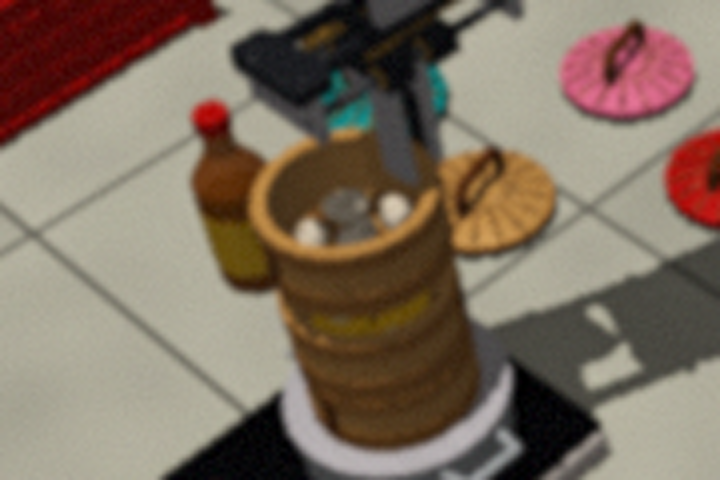

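>>> {"api": "jog_arm", "payload": {"deltas": "-2.2 0 4 0 3; -2.2 0 9 0 3; -2.2 0 14 0 3; -2.2 0 19 0 3; -2.2 0 23 0 3; -2.2 0 26 0 3; -2.2 0 28 0 3; -2.2 0 29.5 0 3; -2.2 0 29.5 0 3; -2.2 0 29.5 0 3"}}

```text
clock: 31.15
eef_pos: [597.5, -186.8, 239.7]
eef_rot: [3.141, 0.0, 1.571]
wrist_force: [0.0, 0.1, -2.0]
finger_gap: 10.6
```

Run:
```python
from h import *
s=manip.read_state(); print({k:np.round(s[k],3) for k in('clock','eef_pos','eef_rot','finger_gap','wrist_force','moment')})
look('e3',[652,-184,210])
for n in('scene',): print(meas(n,'e3',(652,-184),249,8))
```

```text
{'clock': np.float64(31.15), 'eef_pos': array([ 597.465, -186.808,  239.657]), 'eef_rot': array([3.141, 0.   , 1.571]), 'finger_gap': np.float64(10.633), 'wrist_force': array([ 0.01 ,  0.082, -2.038]), 'moment': array([-0.099,  0.164, -0.014])}
scene centre px 215 181
top centre px 374 136
[ 6.56489e+02 -1.83960e+02  5.49170e+01  2.47447e+02  4.87000e+02
 -8.00000e-03 -6.00000e-03]
```

View pics/scene_e3.png

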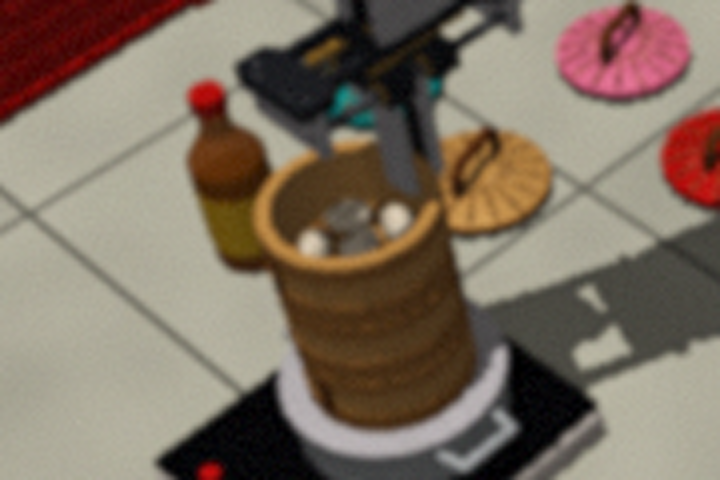

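>>> {"api": "jog_arm", "payload": {"deltas": "0 0 0.5 0 3; 0 0 1 0 3; 0 0 1.3 0 3; 0 0 1.6 0 3; 0 0 1.6 0 3; 0 0 1.6 0 3; 0 0 1.6 0 8; 0 0 1.6 0 14; 0 0 1.6 0 22; 0 0 1.6 0 28"}}

```text
clock: 32.5
eef_pos: [597.5, -186.8, 237.8]
eef_rot: [-3.141, -0.0, 1.571]
wrist_force: [0.6, -0.6, -0.6]
finger_gap: 27.1
```

>>> {"api": "jog_arm", "payload": {"deltas": "0 0 0 0 32; 0 0 0 0 32; 0 0 -10 0 32; 0 0 -25 0 32; 0 0 -45 0 36; 0 -20 -60 0 40; 0 -60 -60 0 40; 0 -110 -60 0 40; 0 -165 -30 0 40; 0 -215 0 0 40"}}

```text
clock: 33.75
eef_pos: [381.0, -186.7, 238.5]
eef_rot: [3.14, 0.001, 1.571]
wrist_force: [0.6, -0.4, -0.1]
finger_gap: 40.2
```

Run:
```python
from h import *
s=manip.read_state(); print({k:np.round(s[k],3) for k in('clock','eef_pos','eef_rot','finger_gap','wrist_force','moment')})
look('e4',[652,-184,210])
for n in('scene','top'):
    print(meas(n,'e4',(652,-184),249,8))
    f=np.load(f'{n}_e4.npz'); p=f['p']; Y=cloud(n,f['d'])
    # loop: dark brown pixels on lid
    near=np.hypot(Y[...,0]-441,Y[...,1]+346)<62
    hi=near&(Y[...,2]>42)&(Y[...,2]<62); P=Y[hi]; print(n,'loop depth pts',len(P),P.mean(0).round(1),np.median(P[:,2]).round(1), 'zmax',np.percentile(P[:,2],95).round(1))
    q=P[:,:2]-P[:,:2].mean(0); w,V=np.linalg.eigh(q.T@q); a=V[:,1]; t=q@a; print('  dir yaw deg',np.degrees(np.arctan2(a[1],a[0])).round(1),'len',np.ptp(t).round(1),'mid',(P[:,:2].mean(0)+a*(t.max()+t.min())/2).round(1))
    lid=near&(Y[...,2]>6)&(Y[...,2]<30)
    m=near&(Y[...,2]>5)
    c=max(cv2.findContours(m.astype(np.uint8),cv2.RETR_EXTERNAL,cv2.CHAIN_APPROX_NONE)[0],key=len)
    (x,y),ax,an=cv2.fitEllipse(c); print('  lid ellipse px',round(x,1),round(y,1),np.round(ax,1),plane(n,[[x,y]],10).round(1))
    u,v=proj(n,[441,-346,25])[0].astype(int); a=p[v-35:v+35,u-45:u+45,::-1]; cv2.imwrite(f'pics/{n}_lid.png',cv2.resize(a,None,fx=7,fy=7,interpolation=cv2.INTER_CUBIC)); print(u-45,v-35)
```

```text
{'clock': np.float64(33.75), 'eef_pos': array([ 380.987, -186.72 ,  238.461]), 'eef_rot': array([3.140e+00, 1.000e-03, 1.571e+00]), 'finger_gap': np.float64(40.2), 'wrist_force': array([ 0.574, -0.436, -0.13 ]), 'moment': array([-0.056,  0.028, -0.053])}
scene centre px 215 181
top centre px 374 136
[ 6.56392e+02 -1.84149e+02  5.47960e+01  2.47560e+02  5.44000e+02
 -1.00000e-03 -5.00000e-03]
scene loop depth pts 47 [ 446.6 -344.8   49. ] 49.1 zmax 53.7
  dir yaw deg -162.8 len 60.3 mid [ 445.8 -345. ]
  lid ellipse px 246.5 165.9 [25.8 30. ] [[ 436.3 -342.7   10. ]]
199 127
[ 6.52224e+02 -1.84991e+02  5.51620e+01  2.48774e+02  3.75000e+02
  1.00000e-03 -5.00000e-03]
top loop depth pts 53 [ 436.9 -347.9   49.9] 50.1 zmax 56.4
  dir yaw deg -163.9 len 62.3 mid [ 437.9 -347.6]
  lid ellipse px 414.8 207.1 [26.4 34.4] [[ 446.4 -354.3   10. ]]
368 173
```

View pics/scene_e4.png

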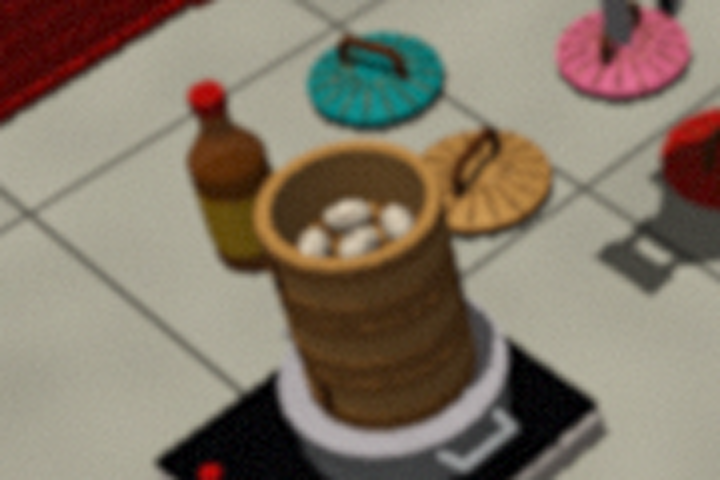

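View pics/top_lid.png

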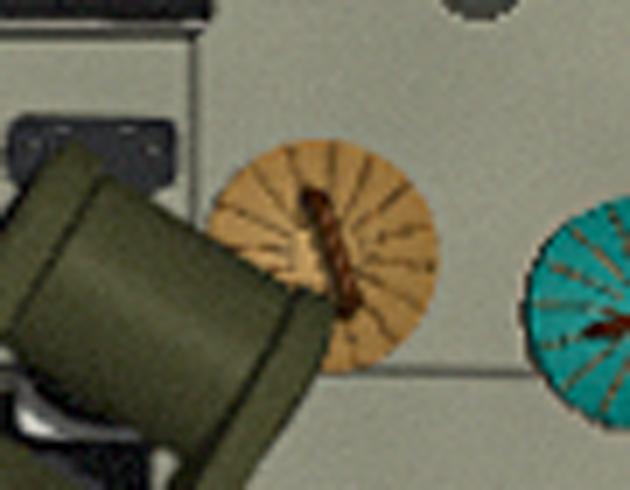

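View pics/scene_lid.png

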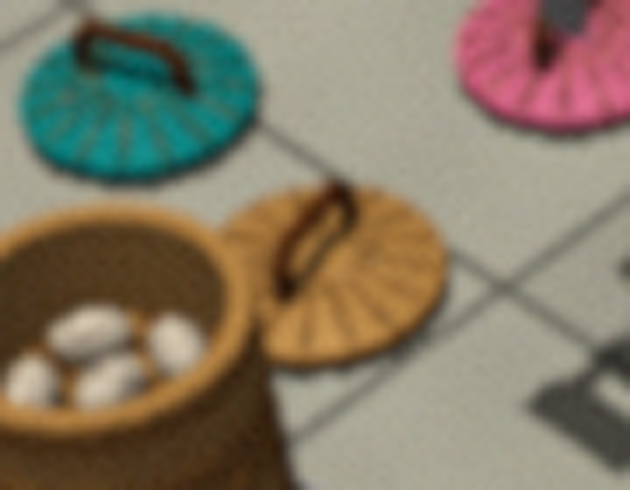

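The egg basket is seated: its rim is 54 mm above the corn rim, centred and level. For the lid loop I'll use the clear starting pictures.

Run:
```python
from h import *
for n in('scene','top'):
    f=np.load(n+'0.npz'); p=f['p'].astype(int); Y=cloud(n,f['d'])
    near=np.hypot(Y[...,0]-441,Y[...,1]+346)<58
    # lid outline by colour/height
    wood=(p[...,0]-p[...,2]>40)
    m=(near|(np.hypot(Y[...,0]-441,Y[...,1]+346)<75))&wood
    m=cv2.morphologyEx(m.astype(np.uint8),cv2.MORPH_CLOSE,np.ones((5,5)))
    c=max(cv2.findContours(m,cv2.RETR_EXTERNAL,cv2.CHAIN_APPROX_NONE)[0],key=len)
    for z in(6,10): print(n,'outline circle @',z,np.round(circ(plane(n,c[:,0].astype(float),z)),1),len(c))
    dark=near&(p[...,0]<115)&(p[...,0]-p[...,2]>10)&(Y[...,2]>38)
    k,l,st,ce=cv2.connectedComponentsWithStats(dark.astype(np.uint8)); i=1+np.argmax(st[1:,4])
    v,u=np.where(l==i); P=plane(n,np.c_[u,v].astype(float),48)[:,:2]
    q=P-P.mean(0); w,V=np.linalg.eigh(q.T@q); a=V[:,1]; a=a*np.sign(a[0]); t=q@a
    print(n,'bar',len(P),P.mean(0).round(1),'yaw',np.degrees(np.arctan2(a[1],a[0])).round(1),'len',np.ptp(t).round(1),'zdepth',np.median(Y[l==i][:,2]).round(1))
# two-view triangulation of the bar's end points is replaced by the mid of loop blob
```

```text
scene outline circle @ 6 [ 437.8 -352.5   60.9] 89
scene outline circle @ 10 [ 440.2 -349.    60.7] 89
scene bar 41 [ 446.6 -344. ] yaw 20.5 len 65.5 zdepth 47.4
top outline circle @ 6 [ 439.7 -350.5   59.3] 95
top outline circle @ 10 [ 439.4 -349.7   59.2] 95
top bar 57 [ 439.1 -347.3] yaw 18.2 len 64.1 zdepth 49.5
```

>>> {"api": "jog_arm", "payload": {"deltas": "-15 5 0 0.15 40; -35 12 5 0.3 40; -60 21 20 0.45 40; -85 30 40 0.6 40; -110 39 60 0.75 40; -135 48 80 0.9 40; -152 54 100 1.05 40; -160.6 57.2 112 1.2 40; -160.6 57.2 117.9 1.266 40; -160.6 57.2 117.9 1.266 40"}}

```text
clock: 35.1
eef_pos: [440.3, -347.8, 120.7]
eef_rot: [3.141, -0.0, 0.305]
wrist_force: [-0.2, -0.9, -0.0]
finger_gap: 39.9
```

Run:
```python
from h import *
s=manip.read_state(); print({k:np.round(s[k],3) for k in('clock','joints','eef_pos','eef_rot','finger_gap','wrist_force')})
look('l1',[440,-347,70])
```

```text
{'clock': np.float64(35.1), 'joints': array([-0.734,  0.423,  1.596,  0.   ,  1.122,  0.532]), 'eef_pos': array([ 440.327, -347.792,  120.7  ]), 'eef_rot': array([ 3.141, -0.   ,  0.305]), 'finger_gap': np.float64(39.94), 'wrist_force': array([-0.218, -0.944, -0.017])}
scene centre px 242 152
top centre px 416 207
```

View pics/scene_l1.png

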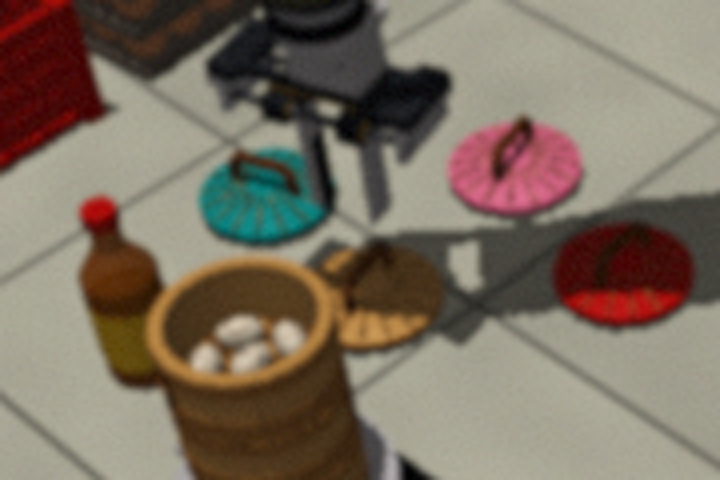

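Run:
```python
from h import *
o=np.array([242-90,152-60])
a=np.array([np.cos(.305),np.sin(.305),0]); b=np.array([-a[1],a[0],0]); t=np.array([440.1,-347.5,0])
P=[t+[0,0,106],t+20*b+[0,0,106],t-20*b+[0,0,106],t+[0,0,53],t+21*a+[0,0,53],t-21*a+[0,0,53]]
print(((proj('scene',P)-o)*4).round(0))
f=np.load('scene_l1.npz')['p']; u,v=242,158
cv2.imwrite('pics/z1.png',cv2.resize(f[v-40:v+30,u-40:u+50,::-1],None,fx=8,fy=8,interpolation=cv2.INTER_CUBIC))
print(((proj('scene',P)-[u-40,v-40])*8).round(0))
```

```text
[[354. 208.]
 [376. 215.]
 [333. 202.]
 [363. 257.]
 [350. 274.]
 [377. 241.]]
[[308. 209.]
 [352. 222.]
 [265. 195.]
 [327. 307.]
 [300. 339.]
 [353. 275.]]
```

View pics/z1.png

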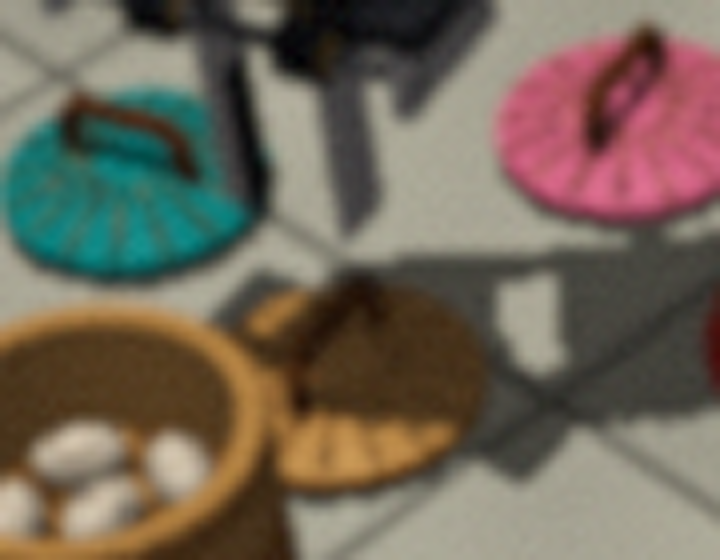

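The loop's bar shows from about (370,280) to (300,345), where I expected (353,275) to (300,339), and the fingertips match my projection. I'm going down.

>>> {"api": "jog_arm", "payload": {"deltas": "0 0 10 0 40; 0 0 24 0 40; 0 0 38 0 40; 0 0 50 0 40; 0 0 60 0 40; 0 0 68 0 40; 0 0 73 0 40; 0 0 76 0 40; 0 0 76 0 40; 0 0 76 0 40"}}

```text
clock: 36.45
eef_pos: [439.8, -347.5, 44.3]
eef_rot: [3.141, -0.0, 0.305]
wrist_force: [-0.4, 0.4, -1.1]
finger_gap: 40.3
```

>>> {"api": "jog_arm", "payload": {"deltas": "0 0 0 0 28; 0 0 0 0 20; 0 0 0 0 14; 0 0 0 0 8; 0 0 0 0 3; 0 0 0 0 3; 0 0 0 0 3; 0 0 0 0 3; 0 0 0 0 3; 0 0 0 0 3", "squeeze": 25}}

```text
clock: 37.7
eef_pos: [439.6, -347.4, 44.1]
eef_rot: [3.142, -0.0, 0.305]
wrist_force: [-0.8, -0.6, -0.2]
finger_gap: 9.5
```

>>> {"api": "jog_arm", "payload": {"deltas": "0 0 -5 0 3; 0 0 -18 0 3; 0 0 -42 0 3; 0 0 -72 0 3; 0 0 -105 0 3; 0 0 -140 0 3; 0 0 -175 0 3; 0 0 -210 0 3; 0 0 -240 0 3; 0 0 -260 0 3"}}

```text
clock: 38.95
eef_pos: [439.5, -347.3, 306.6]
eef_rot: [3.14, -0.001, 0.305]
wrist_force: [-0.2, -1.0, -1.3]
finger_gap: 8.7
```

Run:
```python
from h import *
s=manip.read_state(); print({k:np.round(s[k],3) for k in('clock','eef_pos','eef_rot','finger_gap','wrist_force','moment')})
look('l2',[440,-347,290])
```

```text
{'clock': np.float64(38.95), 'eef_pos': array([ 439.545, -347.285,  306.6  ]), 'eef_rot': array([ 3.14e+00, -1.00e-03,  3.05e-01]), 'finger_gap': np.float64(8.709), 'wrist_force': array([-0.246, -0.963, -1.338]), 'moment': array([-0.032,  0.163, -0.031])}
scene centre px 231 95
top centre px 432 201
```

View pics/scene_l2.png

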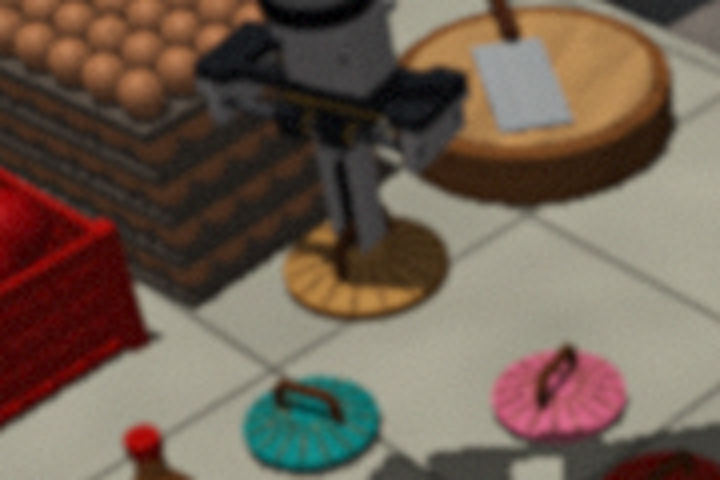

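The lid is held level, seen at about (365,265). I'm carrying it over the stack, a little higher.

>>> {"api": "jog_arm", "payload": {"deltas": "4 -1 -8 0 3; 18 -6 -16 0 3; 42 -15 -20 0 3; 75 -27 -20 0 3; 112 -41 -20 0 3; 150 -54 -20 0 3; 187 -68 -20 0 3; 218 -79 -20 0 3; 240 -87 -20 0 3; 251.8 -91.4 -20 0 3"}}

```text
clock: 40.3
eef_pos: [653.4, -183.0, 323.4]
eef_rot: [-3.141, 0.001, 0.306]
wrist_force: [-1.1, 0.7, -1.8]
finger_gap: 9.1
```

>>> {"api": "jog_arm", "payload": {"deltas": "0 0 0 0 3; 0 0 0 0 3; 0 0 0 0 3; 0 0 0 0 3; 0 0 0 0 3; 0 0 0 0 3; 0 0 0 0 3; 0 0 0 0 3; 0 0 0 0 3; 0 0 0 0 3"}}

```text
clock: 41.55
eef_pos: [652.4, -184.6, 324.1]
eef_rot: [3.142, 0.0, 0.305]
wrist_force: [0.3, 0.1, -0.3]
finger_gap: 9.4
```

Run:
```python
from h import *
s=manip.read_state(); print({k:np.round(s[k],3) for k in('clock','eef_pos','eef_rot','finger_gap','wrist_force','moment')})
look('l3',[652,-184,270])
for n in('scene','top'):
  f=np.load(n+'_l3.npz'); p=f['p'].astype(int); Y=cloud(n,f['d'])
  wood=(p[...,0]-p[...,2]>35)
  m=wood&(np.hypot(Y[...,0]-654,Y[...,1]+184)<75)&(Y[...,2]>276)&(Y[...,2]<310)
  P=Y[m]; z=P[:,2]; print(n,len(P),'box',P[:,:2].min(0).round(1),P[:,:2].max(0).round(1),np.percentile(z,[5,50,95]).round(1))
  np.save(f'lid_{n}.npy',P)
  # edge points: outermost per angle bin
  for c0 in([653,-184],):
    th=np.arctan2(P[:,1]-c0[1],P[:,0]-c0[0]); r=np.hypot(P[:,0]-c0[0],P[:,1]-c0[1])
    b=np.floor(th/(2*np.pi)*24).astype(int); E=[P[b==k][np.argmax(r[b==k])] for k in set(b) if (b==k).sum()>3 and r[b==k].max()>50]
    E=np.array(E); print(' edge',len(E),np.round(circ(E),1));
```

```text
{'clock': np.float64(41.55), 'eef_pos': array([ 652.392, -184.635,  324.053]), 'eef_rot': array([3.142, 0.   , 0.305]), 'finger_gap': np.float64(9.426), 'wrist_force': array([ 0.33 ,  0.085, -0.318]), 'moment': array([-0.035,  0.146, -0.033])}
scene centre px 211 165
top centre px 376 131
scene 1086 box [ 595.1 -243.5] [ 714.5 -123.9] [288.9 296.9 303. ]
 edge 21 [ 656.3 -183.5   59.2]
top 16 box [ 652.2 -245.8] [ 661.2 -213.8] [291.  296.5 300.8]
 edge 1 [ 326.6 -122.9  349. ]
```

View pics/scene_l3.png

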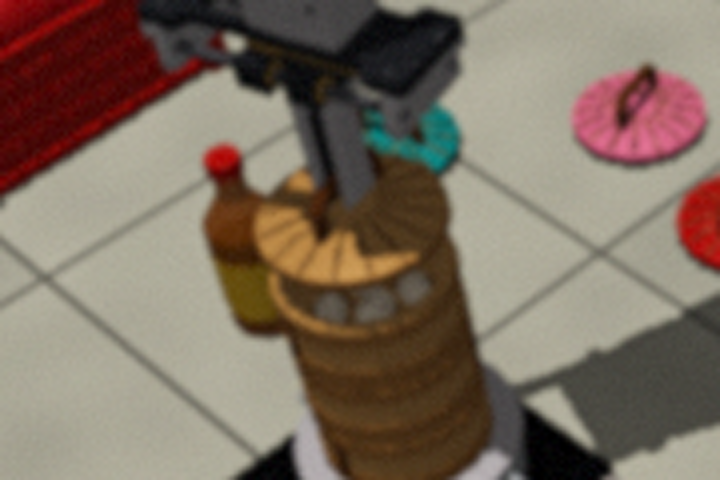

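View pics/top_l3.png

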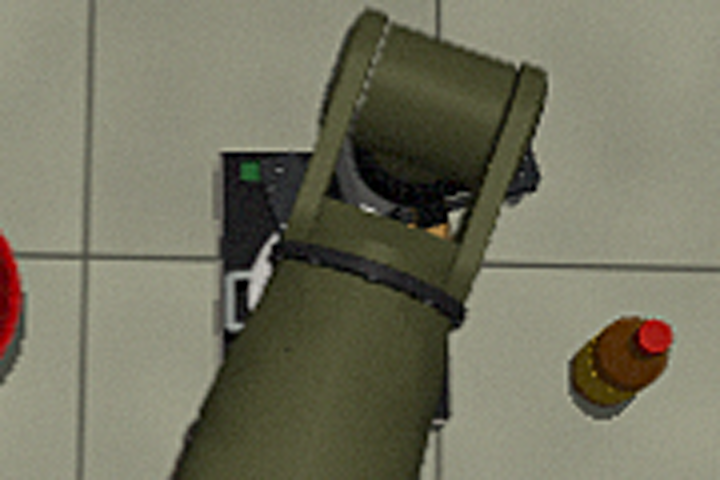

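The lid's edge circle reads (656.3,-183.5) in the scene view, against (656.4,-184.1) for the egg rim. That is aligned, so I'm lowering it.

>>> {"api": "jog_arm", "payload": {"deltas": "0 0 4 0 3; 0 0 9 0 3; 0 0 14 0 3; 0 0 19 0 3; 0 0 24 0 3; 0 0 28 0 3; 0 0 31 0 3; 0 0 33 0 3; 0 0 34.5 0 3; 0 0 35 0 3"}}

```text
clock: 42.9
eef_pos: [652.4, -184.6, 289.0]
eef_rot: [3.142, 0.0, 0.305]
wrist_force: [-0.2, -1.2, -1.0]
finger_gap: 9.1
```

>>> {"api": "jog_arm", "payload": {"deltas": "0 0 0.5 0 3; 0 0 0.8 0 3; 0 0 1 0 3; 0 0 1.2 0 3; 0 0 1.2 0 3; 0 0 1.2 0 3; 0 0 1.2 0 3; 0 0 1.2 0 3; 0 0 1.2 0 3; 0 0 1.2 0 3"}}

```text
clock: 44.15
eef_pos: [652.4, -184.7, 288.1]
eef_rot: [3.141, -0.0, 0.305]
wrist_force: [-0.5, -0.2, 4.7]
finger_gap: 9.2
```

Run:
```python
from h import *
s=manip.read_state(); print({k:np.round(s[k],3) for k in('clock','eef_pos','eef_rot','finger_gap','wrist_force','moment')})
look('l4',[652,-184,250])
```

```text
{'clock': np.float64(44.15), 'eef_pos': array([ 652.423, -184.661,  288.051]), 'eef_rot': array([ 3.141, -0.   ,  0.305]), 'finger_gap': np.float64(9.173), 'wrist_force': array([-0.461, -0.247,  4.713]), 'moment': array([0.003, 0.266, 0.054])}
scene centre px 212 170
top centre px 375 133
```

View pics/scene_l4.png

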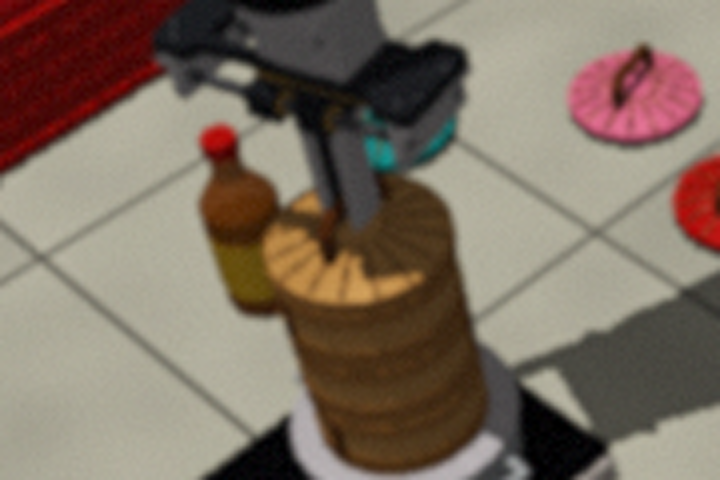

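Contact at the expected seat height, about 5 N. Now I'll let go, rise and back away.

>>> {"api": "jog_arm", "payload": {"deltas": "0 0 0 0 10; 0 0 0 0 14; 0 0 0 0 20; 0 0 0 0 28; 0 0 0 0 34; 0 0 0 0 40; 0 0 0 0 40; 0 0 -8 0 40; 0 0 -20 0 40; 0 0 -35 0 40"}}

```text
clock: 45.5
eef_pos: [652.4, -184.6, 324.2]
eef_rot: [3.141, -0.0, 0.305]
wrist_force: [0.1, -0.1, 0.5]
finger_gap: 40.1
```

>>> {"api": "jog_arm", "payload": {"deltas": "0 0 -15 0 40; 0 0 -30 0 40; -30 -10 -40 0 40; -75 -24 -40 0 40; -120 -38 -40 0 40; -165 -52 -40 0 40; -210 -66 -40 0 40; -240 -75 -40 0 40; -250 -78 -40 0 40; -250 -78 -40 0 40"}}

```text
clock: 46.75
eef_pos: [390.8, -185.4, 363.5]
eef_rot: [3.141, -0.001, 0.304]
wrist_force: [0.6, 0.0, 0.5]
finger_gap: 39.7
```

Run:
```python
from h import *
s=manip.read_state(); print({k:np.round(s[k],3) for k in('clock','eef_pos','finger_gap','wrist_force')})
look('l5',[652,-184,230],75,95)
for n in('scene','top'):
  f=np.load(n+'_l5.npz'); p=f['p'].astype(int); Y=cloud(n,f['d']); wood=(p[...,0]-p[...,2]>35)
  D=np.hypot(Y[...,0]-653,Y[...,1]+184)
  P=Y[wood&(D<75)&(Y[...,2]>242)&(Y[...,2]<280)]
  th=np.arctan2(P[:,1]+184,P[:,0]-653); r=np.hypot(P[:,0]-653,P[:,1]+184); b=np.floor(th/(2*np.pi)*24).astype(int)
  E=np.array([P[b==k][np.argmax(r[b==k])] for k in set(b) if (b==k).sum()>3 and r[b==k].max()>50]); c=circ(E)
  A=np.c_[E[:,:2]-E[:,:2].mean(0),np.ones(len(E))]; print(n,'lid edge',np.round(c,1),'tilt',np.linalg.lstsq(A,E[:,2],rcond=None)[0][:2].round(3))
  L=Y[(D<40)&(Y[...,2]>284)&(Y[...,2]<310)]; print('  loop',len(L),L.mean(0).round(1),np.percentile(L[:,2],[50,90]).round(1))
  for k,c,z in(('spare',(641,455),60),): print('  ',k,meas(n,'l5',c,z))
  for k,c,zz in(('basin',(655,193),(55,95)),('bottle',(605,-432),(120,180))):
    Z=Y[(np.hypot(Y[...,0]-c[0],Y[...,1]-c[1])<115)&(Y[...,2]>zz[0])&(Y[...,2]<zz[1])]; g=np.load(n+'0.npz'); W=cloud(n,g['d']); W=W[(np.hypot(W[...,0]-c[0],W[...,1]-c[1])<115)&(W[...,2]>zz[0])&(W[...,2]<zz[1])]
    print('  ',k,'shift',(np.median(Z,0)-np.median(W,0)).round(1))
```

```text
{'clock': np.float64(46.75), 'eef_pos': array([ 390.77 , -185.39 ,  363.455]), 'finger_gap': np.float64(39.712), 'wrist_force': array([0.583, 0.019, 0.534])}
scene centre px 214 176
top centre px 375 134
scene lid edge [ 655.2 -185.4   61.2] tilt [-0.062 -0.019]
  loop 97 [ 655.3 -183.   292.9] [293.6 296.4]
   spare [6.42413e+02 4.56662e+02 5.46670e+01 5.81140e+01 7.18000e+02 4.00000e-03
 2.00000e-03]
   basin shift [-0.   0.   0.1]
   bottle shift [-0.4 -0.3  0.9]
top lid edge [ 651.2 -185.2   60.3] tilt [-0.02   0.013]
  loop 74 [ 649.9 -184.6  293.6] [294.  298.2]
   spare [ 6.40640e+02  4.54393e+02  5.49570e+01  5.83640e+01  2.42000e+02
 -4.00000e-03  9.00000e-03]
   basin shift [-0.5  0.4  0.6]
   bottle shift [ 1.   0.4 -2.7]
```

View pics/scene_l5.png

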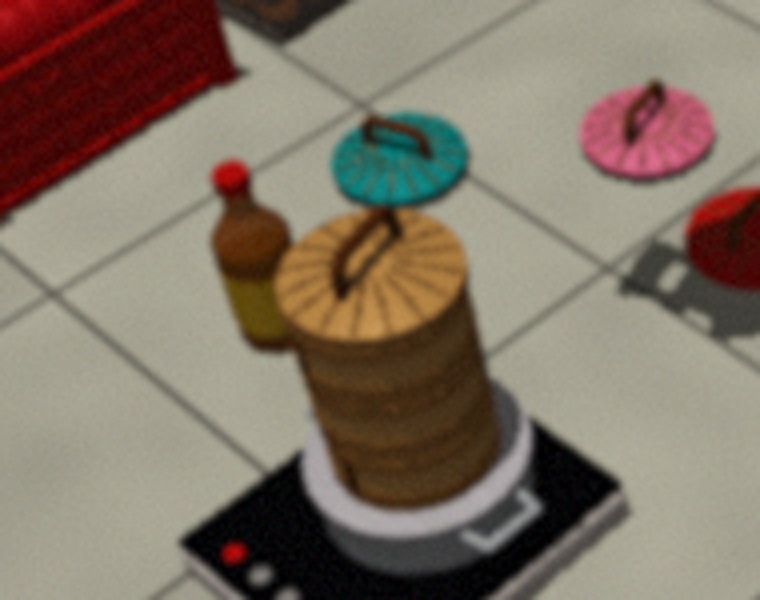

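View pics/top_l5.png

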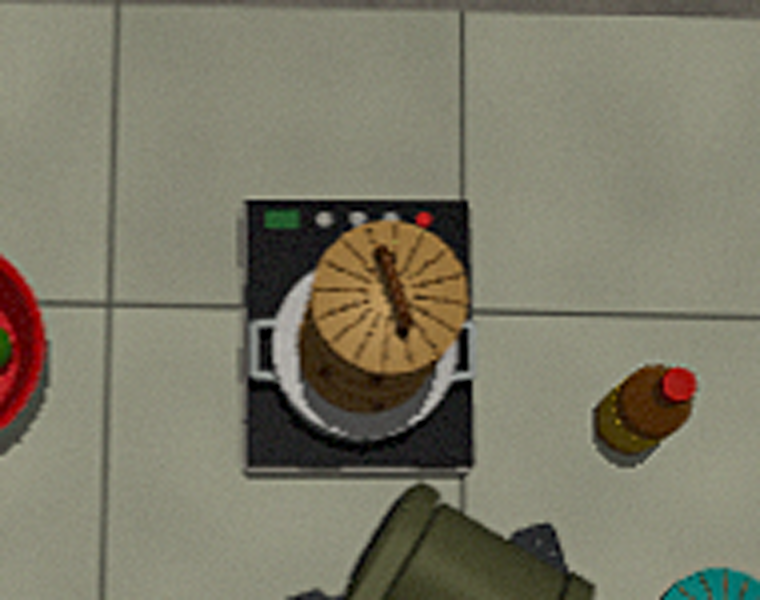

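The scene edge tilt of -0.062 probably comes from basket-wall points in the mask. I'll fit the dome itself before handing in.

Run:
```python
from h import *
for tag,c0,z0 in(('0',{'scene':(443.3,-346),'top':(439.3,-348)},0),('_l5',{'scene':(656,-184.3),'top':(652,-185)},244)):
  for n in('scene','top'):
    f=np.load(f'{n}{tag}.npz'); p=f['p'].astype(int); Y=cloud(n,f['d']); x,y=c0[n]
    D=np.hypot(Y[...,0]-x,Y[...,1]-y); m=(D<52)&(p[...,0]-p[...,2]>50)&(p[...,0]>130)&(Y[...,2]>z0+8)&(Y[...,2]<z0+32)
    P=Y[m]-[x,y,0]; r=D[m]; A=np.c_[P[:,0],P[:,1],np.ones(len(P)),r**2,r**4/1e4]
    s=np.linalg.lstsq(A,P[:,2],rcond=None)[0]; print(tag,n,len(P),'tilt',s[:2].round(3),'crown',s[2].round(1))
```

```text
0 scene 438 tilt [-0.009 -0.021] crown 21.9
0 top 431 tilt [-0.007 -0.003] crown 22.9
_l5 scene 727 tilt [-0.018 -0.018] crown 266.1
_l5 top 587 tilt [ 0.004 -0.008] crown 267.3
```

The lid is level and its crown rose 244.3 mm, against 244 expected for a seated lid. I'm handing in.

```bash
python3 -c "
from cell import workorder; print(workorder.sign_off())"
```

```text
the job is handed in; nothing more can be done
None
```

The steamer is built on the pan in the order you asked: sweet potatoes, corn, quail eggs, lid. I handed the job in at about 47 s, with the gripper open and well clear; no verdict was reported.

**Stack:** My last checks show each basket rim 54 mm above the one below, within about 1 mm sideways and level. The lid's crown rose 244 mm from its place on the counter, as it should for a seated lid. Its loop sits at about 293 mm against 292 expected.

**Bystanders:** Compared with the first pictures, the empty basket and the lime basin had moved less than 1 mm, and the bottle at most 3 mm, which is about the measuring noise.

**Disagreements:**
- **Between the cameras:** The scene camera read about 4 mm further from the robot than the top camera and the arm. I placed each piece by its offset from the one below within the same view.
- **Lid tilt:** My first tilt estimate from the scene view was 0.062 rad, over the 0.06 limit, probably because the mask caught points on the basket wall. A cleaner fit of the dome gave 0.025 rad (scene) and 0.009 rad (top), about what the lid read lying on the counter.

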